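# Make up two repair kits from the parts stock

### The job

Make up the two repair kits from the parts laid out in two rows between the trays: the bright gear, the ball bearing and the coil spring go in the blue tray, the dark piston and the small dark gear in the orange tray. Set each part down, the same way up as it is now, centred in its own printed ring: in each tray the wider the part, the bigger its ring. Leave the light piston and the grease tin where they are.

Things in the scene. Friction and masses are not known exactly. Their poses are not given: they have to be found in the camera images.
- bright_gear: Bright steel spur gear lying flat: 64 mm over the teeth, toothed rim 14 mm thick, 22 mm high with its hub. Origin: centre of its underside, z up. Grip across the teeth.
- bearing: Bright steel ball bearing with a dark seal, lying flat: 52 mm outside diameter, 15 mm high. Its origin is the centre of its underside, z up.
- spring: Dark coil spring standing on end: 32 mm diameter, 45 mm high, rigid; it stands leaning by up to 5 degrees. Its origin is the centre of its underside, z up.
- dark_gear: Small dark, slightly rusty spur gear lying flat: 48 mm over the teeth, toothed rim 12 mm thick, 20 mm high with its hub. Its origin is the centre of its underside, z up.
- dark_piston: Dark, blackened piston standing on its crown, a cup open at the top: 66 mm diameter, 58 mm high. Its origin is the centre of its underside, z up.
- light_piston: Light grey aluminium piston, same shape and size as the dark one (66 mm diameter, 58 mm high). Not wanted in any kit. Like the five parts, it starts at one of six places: two rows along world y, 140 mm apart in x, places 120 mm apart within a row, each give or take 10 mm. Its origin is the centre of its underside, z up.
- grease_tin: Yellow grease tin with a black band, 68 mm diameter, 60 mm high, a bystander beside the work. Its origin is the centre of its underside, z up.
- blue_tray: Blue kit tray, fixed, 260 (its x) by 150 mm (its y), plus a flat 20 mm lip at each end. Floor 4 mm thick, rim 9 mm above the table. Origin: centre of the underside, on the table. White rings printed on the floor along its x axis (y = 0): large (76 mm inside, bright gear) at x = -85 mm, medium (64 mm, bearing) at x = 0, small (44 mm, spring) at x = +85 mm.
- orange_tray: Orange kit tray, fixed, 260 (its x) by 150 mm (its y), plus a flat 20 mm lip at each end. Floor 4 mm thick, rim 9 mm above the table. Origin: centre of the underside, on the table. White rings printed on the floor along its x axis (y = 0): large (78 mm inside, dark piston) at x = -60 mm and smaller (60 mm, dark gear) at x = +60 mm.
Things that resemble listed ones, but are neither listed nor needed, are in the scene too. What is shaped like the dark_piston but red is not meant.

How it is judged:
By the outcome, as a careful person would: the job done as asked, in the order asked, and still so for the second after the job is handed in, with the robot touching nothing.
It also fails if it takes over 107 s, if anything falls off the work surface, if the arm or the gripper's body presses on something with over 40 N, if the wrist force passes 120 N, or if a joint passes its speed limit or range.

### The arm

A 7-joint arm with a two-finger parallel gripper is mounted at the origin on a cart in front of the work surface, level with it; the furniture and walls round the work are solid. World frame = base frame: x ahead of the robot, y to its left, z up, the work surface at z = 0. Lengths are in m, angles in rad, forces in N, time in s.
With the tool pointing down it reaches from about 0.4 to 0.85 m from the base axis. Payload 4.5 kg.
Tool frame: the origin (TCP) lies between the finger pads; the fingertips stand 22 mm ahead of it and the grasp point (between the pads) lies 3 mm ahead of it; z points along the fingers, x is the direction in which the jaws open and shut, and the axes are right-handed (so a half turn about z gives the same grasp; the last joint's range is limited). The gripper opens to 85 mm and grips with 20 to 120 N. Pads are 22 mm wide; open, the fingers measure 114 mm over their backs; the gripper's body (76 mm by 85 mm) begins 54 mm behind the grasp point. The pads swing forward as they close: fully open they stand 13 mm farther back than shut.
Start: joints at [1.379, 0.689, -0.195, 1.565, 0.157, 0.902, -0.215], TCP at [0.14, -0.609, 0.253] pointing down, gripper open.
Joint ranges: [-3.01, 3.01], [-0.46, 2.08], [-1.47, 1.51], [0.13, 2.56], [-1, 4.14], [0.04, 2.09], [-2.66, 2.66]. Speed limits (rad/s): [2.57, 2.57, 3.14, 3.14, 3.14, 3.14, 3.14].

### API

Orientations are given as a rotation vector (axis times angle).
In Python, from plant import manip gives the robot as it stands.
- The arm moves only by the tool send_rows, never from a script. Its argument "plan" is a list of rows, each an object of numbers: "tx", "ty", "tz": the shift along the world's x, y, z in m; "wx", "wy", "wz": the turn, a rotation vector about the world's x, y, z in degrees; "gripper": the closure, from 0 (fully open) to 1 (shut). In form: [{"tx": .., "ty": .., "tz": .., "wx": .., "wy": .., "wz": .., "gripper": ..}, ...]. A call has exactly 8 rows; each row shifts and turns the commanded pose from where the row before left it; what a row does not reach is not made up. A row lasts 1/12 s, in which the tool goes at most 41.7 mm and 7.16 degrees, less where a joint would pass 70% of its speed; a pose out of reach is approached as far as the arm can. A call with a gripper value outside its range is refused whole. The fingers move at their own pace and stop on an object; the grip force is fixed at half the most. Time passes only in rows, so rows that do not move let the fingers close, or fill a call up. It gives the time, the measured TCP pose, the force and the opening at its end, in the units of the state.
- manip.read_state(): the state, without advancing time (a new reading comes with each control period).
- manip.grab_frame(name): name is "scene" or "top" or "wrist"; returns a dict with "img" (400x640x3 uint8, red, green, blue), "vertical_fov" (degrees; the focal length in pixels is half the picture's height over the tangent of half this angle, whatever the lens; pixels are square), "cx", "cy" (the principal point, pixels), "k1" (the pictures are not rectified: a ray, as slopes to the right and down, at radius r is drawn at 1 + k1 r^2 times it, then the intrinsics apply), "rvec" (rotation vector, rad) and "tvec" (3), from world to camera coordinates, as OpenCV has them; the wrist camera has in their place "T_tool_cam" (4x4, takes a point from camera to tool coordinates, whose origin is the TCP and whose axes are the tool frame's). Camera axes: x right, y down, z forward; pixel columns grow to the right and rows downward; lengths in m; the calibration is good to about 2 mm. A picture is of the moment at which its call begins: read the wrist's pose just before it. There is no depth.
- manip.close_job(): hands the job in, once; it reports no verdict.
The state is a dict: "clock": time; "joint_pos": joint angles; "joint_vel": joint speeds; "joint_efforts": joint torques, N m; "position": TCP position; "orientation": TCP orientation; "force": force on the tool from outside, world axes, zero at the start; "moment": the same for the moment, N m; "opening": finger opening in m.
Only numpy, scipy, OpenCV 4.12 (cv2) and the standard library are available. Lean on these libraries where they do the work, as an engineer would, in place of code of your own. Each camera call takes 0.05 s, during which the arm holds its last target.

## Working session

There is one attempt and no reset: what is moved stays moved. The work goes in short steps, Python scripts to look and compute and a tool call to move; the robot and the scene stay as the last step left them, time stands still between calls to the robot, and variables do not carry over. Pictures are saved under pics/ and viewed, and the job is handed in when it is done.

Besides the shell and the picture viewer there is one more tool, called after "Request:" as a command line: name --argument value ..., lists and objects as JSON in quotes. send_rows: Moves the arm, as the interface text tells. Its arguments: {"type":"object","properties":{"plan":{"type":"array"}},"required":["plan"]}

```bash
ls; mkdir -p pics; cat > h.py <<'E'
import numpy as np, cv2
from scipy.spatial.transform import Rotation as R
from plant import manip
def grab(name,fn):
    s=manip.read_state(); f=manip.grab_frame(name); cv2.imwrite('pics/'+fn,f['img'][:,:,::-1]); return s,f
def cam(f,s=None):
    fl=200/np.tan(np.radians(f['vertical_fov'])/2)
    if 'T_tool_cam' in f:
        T=np.eye(4);T[:3,:3]=R.from_rotvec(s['orientation']).as_matrix();T[:3,3]=s['position'];T=T@np.array(f['T_tool_cam'])
        return fl,T[:3,:3],T[:3,3]
    Rw=R.from_rotvec(np.ravel(f['rvec'])).as_matrix();t=np.ravel(f['tvec']); return fl,Rw.T,-Rw.T@t
def ray(f,s,u,v):
    fl,Rc,c=cam(f,s); x=(u-f['cx'])/fl;y=(v-f['cy'])/fl
    a,b=x,y
    for _ in range(30):
        k=1+f['k1']*(a*a+b*b); a,b=x/k,y/k
    return c,Rc@np.array([a,b,1.])
def onz(f,s,u,v,z):
    c,d=ray(f,s,u,v); return c+d*(z-c[2])/d[2]
def proj(f,s,p):
    fl,Rc,c=cam(f,s); q=Rc.T@(np.array(p)-c); a,b=q[0]/q[2],q[1]/q[2]; k=1+f['k1']*(a*a+b*b)
    return a*k*fl+f['cx'],b*k*fl+f['cy']
E
python3 - <<'E'
from h import *
import pickle
o={}
for n in ['scene','top','wrist']:
    s,f=grab(n,n+'0.png'); o[n]=(s,f); print(n,f['vertical_fov'],f['k1'],f['cx'],f['cy'],cam(f,s)[2])
pickle.dump(o,open('f0.pkl','wb'))
print(s)
E
```

```text
pics
scene 45.29534136083298 -0.016624751620937055 311.65746598696927 198.5341953580995 [ 0.01845037 -0.54484258  1.12404696]
top 50.78345986061228 -0.07959813658039082 316.2861754334662 204.21362040829558 [0.31884708 0.04757109 1.44236651]
wrist 60.94976019530785 0.01929976680740581 315.42202141389436 199.05121514629238 [ 0.20512154 -0.59329881  0.37234332]
{'clock': 0.1, 'joint_pos': array([ 1.37879666,  0.68989153, -0.19450517,  1.56624197,  0.15726907,
        0.90250645, -0.21509514]), 'joint_vel': array([-2.94139108e-04, -2.81796061e-03,  3.99905633e-04, -2.25896076e-03,
        3.67984765e-04, -1.07147319e-03,  2.08717463e-06]), 'joint_efforts': array([-3.76715951e-03, -5.40602338e+01, -1.27150532e+00, -1.58985847e+01,
        9.37148550e-03,  4.43915022e-03, -1.47583893e-05]), 'position': array([ 0.13976336, -0.60860883,  0.25256867]), 'orientation': array([-2.45687471e+00,  1.95637803e+00,  2.14238133e-03]), 'force': array([ 0.49303774, -0.6254519 , -0.3143125 ]), 'moment': array([-0.02411753, -0.03827176,  0.03022198]), 'opening': 0.08533277332281525}
```

View pics/top0.png

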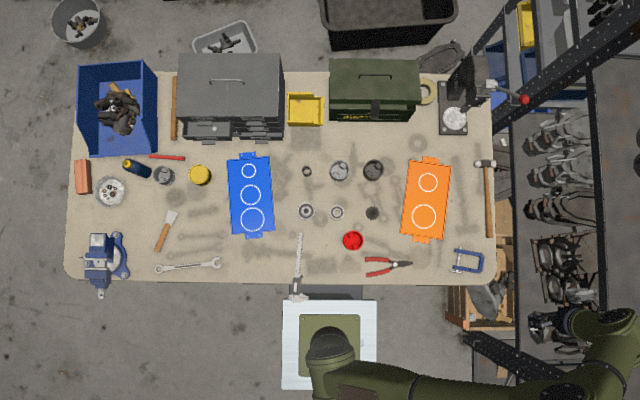

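View pics/scene0.png

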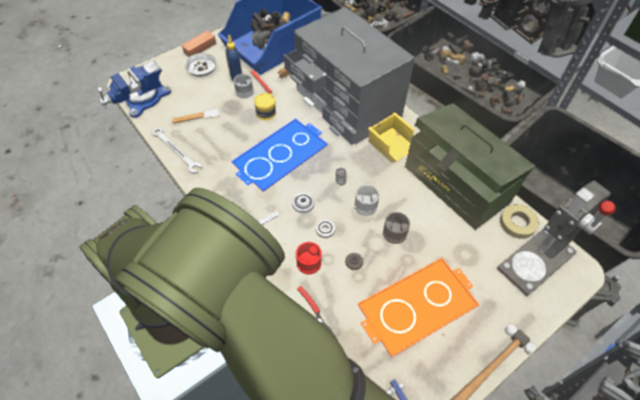

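View pics/wrist0.png

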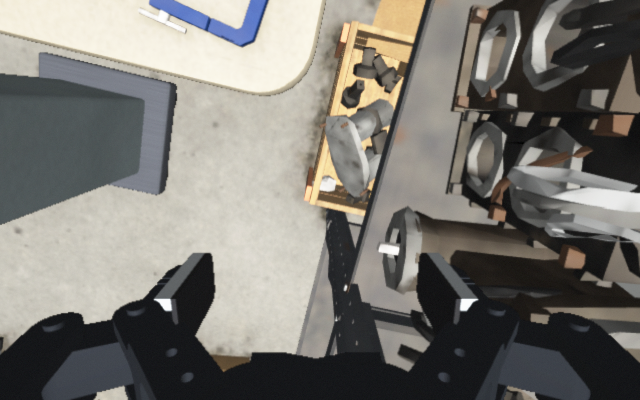

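The top view shows the blue tray at about (250,193) and the orange one at (426,200). The parts are:
- **Upper row:** spring (307,171), light piston (340,170), dark piston (373,170).
- **Lower row:** bright gear (306,211), bearing (337,212), dark gear (372,213).
- **Decoy:** red piston at (353,241).

I'll measure these next.

```bash
cat > m0.py <<'E'
from h import *
import pickle
o=pickle.load(open('f0.pkl','rb'))
s,f=o['top']; im=f['img']
crop=im[140:260,215:465]; cv2.imwrite('pics/topcrop.png',cv2.resize(crop,None,fx=3.2,fy=3.2,interpolation=cv2.INTER_CUBIC)[:,:,::-1])
hsv=cv2.cvtColor(im,cv2.COLOR_RGB2HSV)
def rings(f,s,lo,hi,x0,x1):
    im=f['img'];hsv=cv2.cvtColor(im,cv2.COLOR_RGB2HSV)
    m=cv2.inRange(hsv,lo,hi); m[:140]=0;m[260:]=0;m[:,:x0]=0;m[:,x1:]=0
    m=cv2.morphologyEx(m,cv2.MORPH_OPEN,np.ones((3,3)))
    cs,h=cv2.findContours(m,cv2.RETR_CCOMP,cv2.CHAIN_APPROX_NONE)
    for c,hh in zip(cs,h[0]):
        a=cv2.contourArea(c)
        if a<30: continue
        M=cv2.moments(c);u,v=M['m10']/M['m00'],M['m01']/M['m00']
        print('hole' if hh[3]>=0 else 'out',a,round(u,1),round(v,1),onz(f,s,u,v,.004).round(4), cv2.minAreaRect(c))
print('blue');rings(f,s,(100,120,60),(125,255,255),215,285)
print('orange');rings(f,s,(8,150,100),(20,255,255),390,465)
for n,u,v,z in [('gear',306,211,.02),('bearing',337,212,.015),('dgear',372,213,.02),('spring',307,171,.045),('lp',340,170,.058),('dp',373,170,.058),('red',353,241,.058),('tin',200,175,.06)]:
    print(n,onz(f,s,u,v,z).round(3))
print(R.from_rotvec(s['orientation']).as_matrix().round(3)); print(np.array(o['wrist'][1]['T_tool_cam']).round(4))
E
python3 m0.py
```

```text
blue
out 316.0 251.9 218.9 [0.4193 0.2686 0.004 ] ((252.00003051757812, 219.00003051757812), (19.798988342285156, 19.798988342285156), 45.0)
out 215.0 250.2 194.3 [0.5041 0.2768 0.004 ] ((250.5, 194.0), (16.0, 17.0), 90.0)
out 87.5 248.1 170.1 [0.5888 0.2865 0.004 ] ((248.0, 170.0), (10.0, 10.0), 90.0)
out 3239.0 250.1 194.8 [0.5023 0.277  0.004 ] ((250.0205535888672, 194.7676544189453), (85.43990325927734, 43.486915588378906), 85.60128784179688)
hole 894.5 251.3 208.6 [0.4545 0.2716 0.004 ] ((252.0, 207.5), (26.0, 49.0), 0.0)
hole 193.0 248.4 170.3 [0.5882 0.2855 0.004 ] ((248.50003051757812, 170.50001525878906), (15.55634880065918, 15.55634880065918), 45.0)
orange
out 315.0 423.5 216.0 [ 0.435 -0.321  0.004] ((424.0, 216.0), (20.0, 20.0), 90.0)
out 168.5 427.8 182.0 [ 0.5538 -0.3381  0.004 ] ((428.0, 182.0), (14.0, 14.0), 90.0)
out 3207.5 425.5 199.3 [ 0.4931 -0.3289  0.004 ] ((425.74334716796875, 199.26962280273438), (43.41510772705078, 85.4486083984375), 7.471559047698975)
hole 544.5 423.3 216.0 [ 0.4352 -0.3202  0.004 ] ((423.0, 216.0), (26.0, 26.0), 0.0)
hole 338.0 427.6 182.0 [ 0.5538 -0.3375  0.004 ] ((427.5, 182.0), (20.50609588623047, 20.50609588623047), 45.0)
gear [0.447 0.083 0.02 ]
bearing [ 0.445 -0.022  0.015]
dgear [ 0.442 -0.141  0.02 ]
spring [0.58  0.081 0.045]
lp [ 0.582 -0.029  0.058]
dp [ 0.583 -0.14   0.058]
red [ 0.346 -0.073  0.058]
tin [0.56  0.438 0.06 ]
[[ 0.224 -0.975 -0.001]
 [-0.975 -0.224  0.002]
 [-0.002  0.    -1.   ]]
[[ 1.000e+00  2.000e-04 -4.000e-04 -5.000e-04]
 [-1.000e-04  9.630e-01  2.695e-01 -6.710e-02]
 [ 4.000e-04 -2.695e-01  9.630e-01 -1.198e-01]
 [ 0.000e+00  0.000e+00  0.000e+00  1.000e+00]]
```

```bash
sleep 1
```

```text
(no output)
```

View pics/topcrop.png

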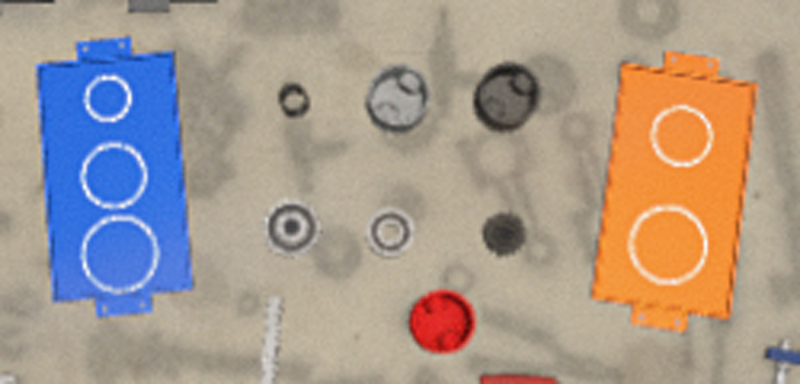

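Request:
send_rows --plan '[{"tx": 0.03,"ty": 0.024,"tz": 0,"wx": 0,"wy": 0,"wz": -0.9,"gripper": 0},{"tx": 0.03,"ty": 0.024,"tz": 0,"wx": 0,"wy": 0,"wz": -0.9,"gripper": 0},{"tx": 0.03,"ty": 0.024,"tz": 0,"wx": 0,"wy": 0,"wz": -0.9,"gripper": 0},{"tx": 0.03,"ty": 0.024,"tz": 0,"wx": 0,"wy": 0,"wz": -0.9,"gripper": 0},{"tx": 0.03,"ty": 0.024,"tz": 0,"wx": 0,"wy": 0,"wz": -0.9,"gripper": 0},{"tx": 0.03,"ty": 0.024,"tz": 0,"wx": 0,"wy": 0,"wz": -0.9,"gripper": 0},{"tx": 0.03,"ty": 0.024,"tz": 0,"wx": 0,"wy": 0,"wz": -0.9,"gripper": 0},{"tx": 0.03,"ty": 0.024,"tz": 0,"wx": 0,"wy": 0,"wz": -0.6,"gripper": 0}]'

```text
clock: 0.82
position: [0.381, -0.4157, 0.2532]
orientation: [2.334, -2.102, -0.001]
force: [0.0, 0.8, -0.9]
opening: 0.0855
```

Request:
send_rows --plan '[{"tx": 0.012,"ty": 0.0395,"tz": 0,"wx": 0,"wy": 0,"wz": 0,"gripper": 0},{"tx": 0.012,"ty": 0.0395,"tz": 0,"wx": 0,"wy": 0,"wz": 0,"gripper": 0},{"tx": 0.012,"ty": 0.0395,"tz": 0,"wx": 0,"wy": 0,"wz": 0,"gripper": 0},{"tx": 0.012,"ty": 0.0395,"tz": 0,"wx": 0,"wy": 0,"wz": 0,"gripper": 0},{"tx": 0.012,"ty": 0.0395,"tz": 0,"wx": 0,"wy": 0,"wz": 0,"gripper": 0},{"tx": 0.012,"ty": 0.0395,"tz": 0,"wx": 0,"wy": 0,"wz": 0,"gripper": 0},{"tx": 0.012,"ty": 0.0395,"tz": 0,"wx": 0,"wy": 0,"wz": 0,"gripper": 0},{"tx": 0.012,"ty": 0.0395,"tz": 0,"wx": 0,"wy": 0,"wz": 0,"gripper": 0}]'

```text
clock: 1.48
position: [0.4761, -0.0992, 0.2533]
orientation: [2.335, -2.101, -0.0]
force: [0.3, -0.7, -1.1]
opening: 0.0853
```

Request:
send_rows --plan '[{"tx": 0.015,"ty": 0.02,"tz": 0,"wx": 0,"wy": 0,"wz": 0,"gripper": 0},{"tx": 0.015,"ty": 0.02,"tz": 0,"wx": 0,"wy": 0,"wz": 0,"gripper": 0},{"tx": 0.015,"ty": 0.02,"tz": 0,"wx": 0,"wy": 0,"wz": 0,"gripper": 0},{"tx": 0.015,"ty": 0.02,"tz": 0,"wx": 0,"wy": 0,"wz": 0,"gripper": 0},{"tx": 0.01,"ty": 0.01,"tz": 0,"wx": 0,"wy": 0,"wz": 0,"gripper": 0},{"tx": 0,"ty": 0,"tz": 0,"wx": 0,"wy": 0,"wz": 0,"gripper": 0},{"tx": 0,"ty": 0,"tz": 0,"wx": 0,"wy": 0,"wz": 0,"gripper": 0},{"tx": 0,"ty": 0,"tz": 0,"wx": 0,"wy": 0,"wz": 0,"gripper": 0}]'

```text
clock: 2.15
position: [0.5449, -0.0125, 0.253]
orientation: [2.332, -2.102, -0.001]
force: [0.4, -0.2, 0.7]
opening: 0.0854
```

```bash
python3 - <<'E'
from h import *
import pickle
s,f=grab('wrist','w1.png'); pickle.dump((s,f),open('f1.pkl','wb')); print(s['position'],s['orientation'])
E
```

```text
[ 0.54490568 -0.0125346   0.25302264] [ 2.33242741e+00 -2.10165283e+00 -6.10933716e-04]
```

View pics/w1.png

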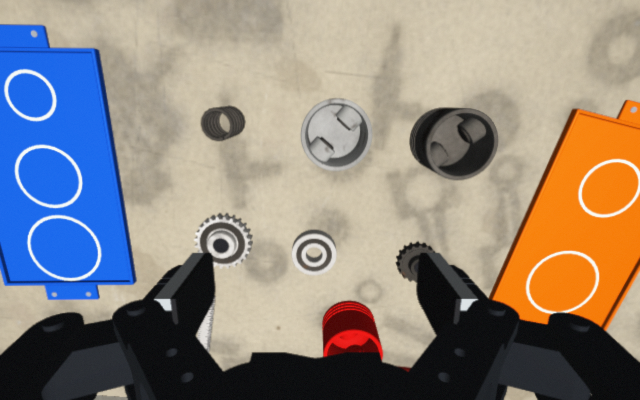

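The wrist view shows everything:
- **Blue rings:** (30,95), (48,176) and (64,247).
- **Orange rings:** (610,188) and (563,282).
- **Upper row:** spring (222,123), light piston (337,134), dark piston (455,143).
- **Lower row:** gear (223,241), bearing (314,251), and the dark gear partly hidden at (412,260).

```bash
cat > m1.py <<'E'
from h import *
import pickle
s,f=pickle.load(open('f1.pkl','rb')); im=f['img']; hsv=cv2.cvtColor(im,cv2.COLOR_RGB2HSV); g=cv2.cvtColor(im,cv2.COLOR_RGB2GRAY)
def wfit(c,z):
    # circle fit in world plane z
    P=np.array([onz(f,s,u,v,z)[:2] for u,v in c.reshape(-1,2)])
    A=np.c_[2*P,np.ones(len(P))]; x=np.linalg.lstsq(A,(P**2).sum(1),rcond=None)[0]; r=np.sqrt(x[2]+x[0]**2+x[1]**2)
    e=np.abs(np.hypot(*(P-x[:2]).T)-r); return x[:2].round(4),'D %.1f mm maxres %.1f'%(2000*r,1000*e.max())
w=cv2.inRange(hsv,(0,0,190),(180,70,255))
for n,x0,x1,y0,y1 in [('b',0,130,50,290),('o',490,640,140,330)]:
    m=np.zeros_like(w); m[y0:y1,x0:x1]=w[y0:y1,x0:x1]
    cs,h=cv2.findContours(m,cv2.RETR_CCOMP,cv2.CHAIN_APPROX_NONE)
    for c,hh in zip(cs,h[0]):
        if cv2.contourArea(c)<600: continue
        print(n,'hole' if hh[3]>=0 else 'out',cv2.fitEllipse(c)[0],*wfit(c,.004))
z=cv2.resize(im[85:295,180:520],None,fx=2.35,fy=2.35,interpolation=cv2.INTER_CUBIC); cv2.imwrite('pics/w1c.png',z[:,:,::-1])
E
python3 m1.py
```

```text
b out (63.83369827270508, 247.58518981933594) [0.4189 0.268 ] D 81.0 mm maxres 1.0
b hole (63.761024475097656, 247.5991973876953) [0.419  0.2681] D 76.6 mm maxres 0.7
b out (48.16842269897461, 175.9352569580078) [0.5034 0.2768] D 69.2 mm maxres 0.7
b hole (48.08026123046875, 175.9928436279297) [0.5034 0.277 ] D 64.6 mm maxres 0.6
b out (30.019573211669922, 94.81011962890625) [0.5879 0.2856] D 49.2 mm maxres 0.5
b hole (29.836875915527344, 94.8194580078125) [0.5879 0.2858] D 44.5 mm maxres 0.6
o out (627.0909423828125, 311.58782958984375) [ 0.4138 -0.4054] D 54.4 mm maxres 21.2
o out (609.4392700195312, 187.7911834716797) [ 0.5541 -0.337 ] D 64.6 mm maxres 1.4
o hole (609.7161254882812, 187.85690307617188) [ 0.5541 -0.3373] D 60.8 mm maxres 0.7
o out (526.1761474609375, 168.70205688476562) [ 0.563  -0.2427] D 60.0 mm maxres 29.5
```

View pics/w1c.png

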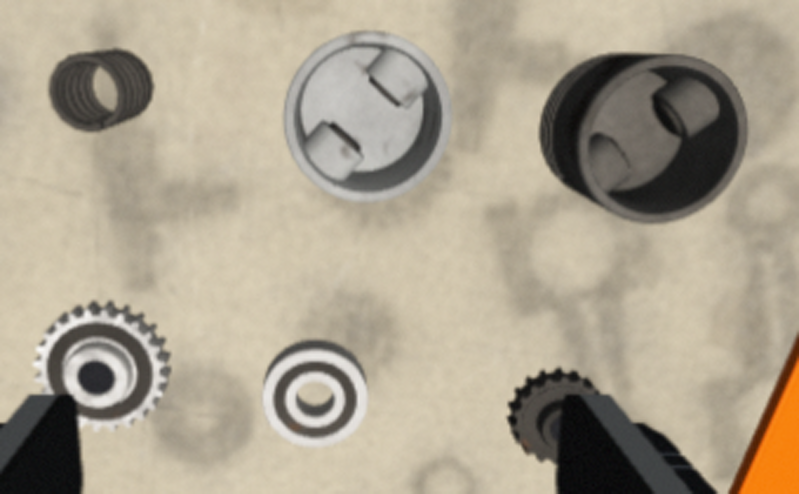

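```bash
cat > m2.py <<'E'
exec(open('m1.py').read().split("w=cv2")[0])
def dump(n,m,x0,x1,y0,y1,z,amin=60):
    k=np.zeros_like(m); k[y0:y1,x0:x1]=m[y0:y1,x0:x1]
    cs,h=cv2.findContours(k,cv2.RETR_CCOMP,cv2.CHAIN_APPROX_NONE)
    for c,hh in zip(cs,h[0]):
        if cv2.contourArea(c)<amin: continue
        print(n,'hole' if hh[3]>=0 else 'out',np.round(cv2.fitEllipse(c)[0],1),*wfit(c,z))
dk=cv2.inRange(g,0,110); br=cv2.inRange(hsv,(0,0,175),(180,25,255))
dump('gear bright',br,190,258,205,272,.022); dump('gear dark',dk,190,258,205,262,.014)
dump('gear bore',dk,205,240,232,256,.022,30)
dump('bear bright',br,285,345,222,280,.015); dump('bear dark',dk,285,345,222,280,.015)
dump('spring dark',dk,190,255,95,150,.045)
dump('lp bright',br,295,380,90,175,.058)
dump('dp dark',dk,405,505,95,185,.058)
dump('dg dark',dk,390,418,235,285,.012)
for n,u,v,z in [('gear hub',180+98/2.35,85+374/2.35,.022),('bear',180+315.5/2.35,85+398/2.35,.015),('spring',180+105/2.35,85+90/2.35,.045),('dp',180+662/2.35,85+138/2.35,.058),('dg hub',180+557/2.35,85+424/2.35,.02)]:
    print(n,onz(f,s,u,v,z).round(4))
E
python3 m2.py
```

```text
gear bright out [221.7 244. ] [0.4509 0.0825] D 31.6 mm maxres 4.4
gear bright hole [220.5 245.4] [0.4492 0.0839] D 19.6 mm maxres 0.8
gear bright out [222.1 242.4] [0.4524 0.0822] D 55.3 mm maxres 3.5
gear dark out [220.4 245.3] [0.4456 0.086 ] D 16.4 mm maxres 0.6
gear dark out [218.9 244. ] [0.4457 0.0892] D 53.2 mm maxres 12.0
gear dark hole [221.8 243. ] [0.4484 0.0846] D 38.4 mm maxres 1.4
gear bore out [220.4 245.3] [0.4493 0.084 ] D 16.0 mm maxres 0.6
gear bore out [235.8 243.6] [0.4528 0.0772] D 31.0 mm maxres 4.0
gear bore out [207.9 243.9] [0.4504 0.0874] D 31.0 mm maxres 4.2
bear bright out [313.7 254.6] [ 0.4454 -0.0207] D 27.6 mm maxres 0.7
bear bright hole [313.7 254.7] [ 0.4454 -0.0207] D 20.2 mm maxres 0.8
bear bright out [313.6 254.3] [ 0.4455 -0.0206] D 50.5 mm maxres 0.7
bear bright hole [313.6 254.5] [ 0.4454 -0.0206] D 42.1 mm maxres 0.8
bear dark out [313.6 254.3] [ 0.4457 -0.0205] D 38.2 mm maxres 0.8
bear dark hole [313.6 254.6] [ 0.4455 -0.0205] D 31.5 mm maxres 0.7
bear dark out [313.2 269.4] [ 0.4511 -0.0202] D 47.3 mm maxres 2.3
spring dark out [222.4 122.6] [0.5849 0.0797] D 35.7 mm maxres 4.1
spring dark hole [224.2 122.4] [0.5854 0.0781] D 13.9 mm maxres 2.7
lp bright out [321.7 151.6] [ 0.5695 -0.0157] D 14.1 mm maxres 4.5
lp bright out [350.3 117. ] [ 0.6031 -0.0378] D 13.8 mm maxres 1.9
lp bright out [332.7 130.8] [ 0.5888 -0.0237] D 38.8 mm maxres 10.6
lp bright out [336.5 134. ] [ 0.5855 -0.027 ] D 61.6 mm maxres 2.0
lp bright out [334.5 129.8] [ 0.5969 -0.0316] D 39.6 mm maxres 2.8
dp dark out [454.  141.5] [ 0.5901 -0.1348] D 72.3 mm maxres 5.7
dp dark hole [442.4 134. ] [ 0.5969 -0.123 ] D 16.8 mm maxres 5.0
dg dark out [408.6 262.1] [ 0.446  -0.1346] D 38.5 mm maxres 12.6
gear hub [0.4509 0.0826 0.022 ]
bear [ 0.446  -0.0213  0.015 ]
spring [0.5847 0.0777 0.045 ]
dp [ 0.5899 -0.1424  0.058 ]
dg hub [ 0.4469 -0.1388  0.02  ]
```

```bash
python3 - <<'E'
from h import *
import pickle
s,f=pickle.load(open('f1.pkl','rb'))
M=R.from_rotvec(s['orientation']).as_matrix()
for z in (.005,.009,.013,.022):
    print(z,[np.round(proj(f,s,s['position']+M@np.array([x,y,z])),0).tolist() for x in(-.0427,.0427) for y in (-.011,.011)])
cv2.imwrite('pics/tip.png',cv2.resize(f['img'][230:340,120:270],None,fx=5,fy=5)[:,:,::-1])
E
```

```text
0.005 [[209.0, 250.0], [213.0, 299.0], [424.0, 250.0], [420.0, 299.0]]
0.009 [[212.0, 246.0], [216.0, 294.0], [421.0, 246.0], [417.0, 294.0]]
0.013 [[215.0, 242.0], [219.0, 289.0], [418.0, 242.0], [414.0, 289.0]]
0.022 [[220.0, 234.0], [224.0, 279.0], [412.0, 234.0], [409.0, 279.0]]
```

View pics/tip.png

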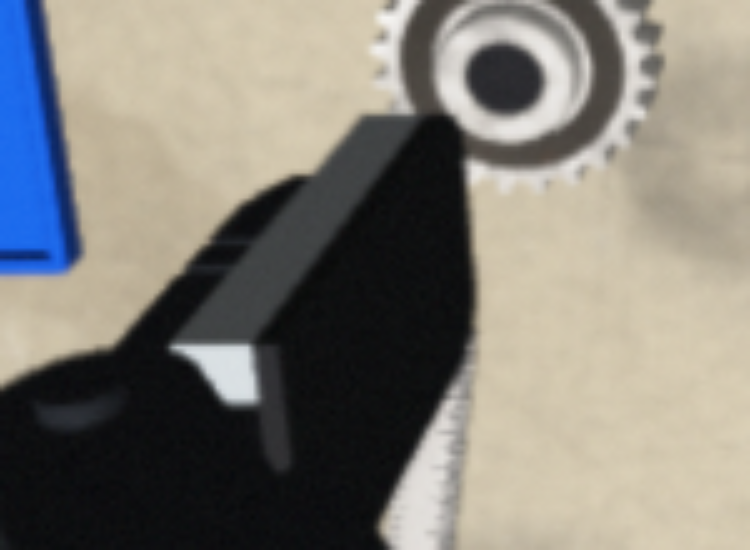

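Request:
send_rows --plan '[{"tx": -0.016,"ty": 0.016,"tz": -0.012,"wx": 0,"wy": 0,"wz": 0,"gripper": 0},{"tx": -0.016,"ty": 0.016,"tz": -0.012,"wx": 0,"wy": 0,"wz": 0,"gripper": 0},{"tx": -0.016,"ty": 0.016,"tz": -0.018,"wx": 0,"wy": 0,"wz": 0,"gripper": 0},{"tx": -0.016,"ty": 0.016,"tz": -0.018,"wx": 0,"wy": 0,"wz": 0,"gripper": 0},{"tx": -0.016,"ty": 0.016,"tz": -0.025,"wx": 0,"wy": 0,"wz": 0,"gripper": 0},{"tx": -0.0154,"ty": 0.0163,"tz": -0.035,"wx": 0,"wy": 0,"wz": 0,"gripper": 0},{"tx": 0,"ty": 0,"tz": -0.04,"wx": 0,"wy": 0,"wz": 0,"gripper": 0},{"tx": 0,"ty": 0,"tz": 0,"wx": 0,"wy": 0,"wz": 0,"gripper": 0}]'

```text
clock: 2.87
position: [0.4452, 0.0842, 0.0867]
orientation: [2.327, -2.091, -0.013]
force: [-0.3, -1.0, -0.3]
opening: 0.0856
```

```bash
python3 - <<'E'
from h import *
import pickle
s,f=grab('wrist','w2.png'); pickle.dump((s,f),open('f2.pkl','wb'))
s=manip.read_state();print(s['position'],s['orientation'])
E
```

```text
[0.44745704 0.08362288 0.09031572] [ 2.32835759 -2.09591879 -0.00734741]
```

View pics/w2.png

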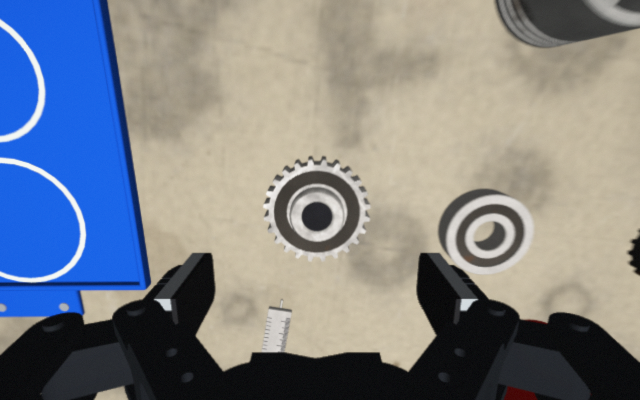

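The gear sits centred between the fingers, with its bore at (317,216). I'll refine its position before the descent.

```bash
python3 - <<'E'
from h import *
import pickle
s,f=pickle.load(open('f2.pkl','rb'))
s2=manip.read_state()
for ss in (s,s2):
    print([onz(f,ss,*p).round(4).tolist() for p in [(317,216,.022),(317,208,.014)]], ss['position'].round(4))
# teeth circle
g=cv2.cvtColor(f['img'],cv2.COLOR_RGB2GRAY)
for u in range(260,380,4): pass
print(g[205,255:380:3]); print(g[150:270:3,317])
E
```

```text
[[0.4496, 0.0841, 0.022], [0.4518, 0.0843, 0.014]] [0.4452 0.0842 0.0867]
[[0.451, 0.0833, 0.022], [0.4534, 0.0835, 0.014]] [0.4475 0.0836 0.0903]
[192 191 193 243 233 226 205  67  66  64  66 189 129 165 197 206 206 151
  43  42  41  41  41  45 132 218 227 223 201 163 181  66  65  68  71 201
 219 202 200 176 176 179]
[182 181 185 185  70 172 200  94  67  66  64 114 182  98 164 187 181 149
  43  42  41  43  42  41  41  40  40 135 220 225 217  71  72  72 145 213
 191 187 187 190]
```

Request:
send_rows --plan '[{"tx": 0,"ty": 0,"tz": -0.02,"wx": 0,"wy": 0,"wz": 0,"gripper": 0},{"tx": 0,"ty": 0,"tz": -0.02,"wx": 0,"wy": 0,"wz": 0,"gripper": 0},{"tx": 0,"ty": 0,"tz": -0.015,"wx": 0,"wy": 0,"wz": 0,"gripper": 0},{"tx": 0,"ty": 0,"tz": -0.01,"wx": 0,"wy": 0,"wz": 0,"gripper": 0},{"tx": 0,"ty": 0,"tz": -0.004,"wx": 0,"wy": 0,"wz": 0,"gripper": 0},{"tx": 0,"ty": 0,"tz": -0.002,"wx": 0,"wy": 0,"wz": 0,"gripper": 0},{"tx": 0,"ty": 0,"tz": 0,"wx": 0,"wy": 0,"wz": 0,"gripper": 0},{"tx": 0,"ty": 0,"tz": 0,"wx": 0,"wy": 0,"wz": 0,"gripper": 0}]'

```text
clock: 3.58
position: [0.4558, 0.0844, 0.0297]
orientation: [2.331, -2.102, 0.0]
force: [-0.2, -1.0, 0.6]
opening: 0.0857
```

Request:
send_rows --plan '[{"tx": -0.0025,"ty": -0.0006,"tz": -0.004,"wx": 0,"wy": 0,"wz": 0,"gripper": 0},{"tx": -0.0028,"ty": 0,"tz": -0.004,"wx": 0,"wy": 0,"wz": 0,"gripper": 0},{"tx": 0,"ty": 0,"tz": -0.0027,"wx": 0,"wy": 0,"wz": 0,"gripper": 0},{"tx": 0,"ty": 0,"tz": 0,"wx": 0,"wy": 0,"wz": 0,"gripper": 0},{"tx": 0,"ty": 0,"tz": 0,"wx": 0,"wy": 0,"wz": 0,"gripper": 0.1},{"tx": 0,"ty": 0,"tz": 0,"wx": 0,"wy": 0,"wz": 0,"gripper": 0.6},{"tx": 0,"ty": 0,"tz": 0,"wx": 0,"wy": 0,"wz": 0,"gripper": 0.6},{"tx": 0,"ty": 0,"tz": 0,"wx": 0,"wy": 0,"wz": 0,"gripper": 0.6}]'

```text
clock: 4.25
position: [0.4521, 0.085, 0.0202]
orientation: [2.324, -2.098, -0.009]
force: [0.2, -0.3, 10.2]
opening: 0.0618
```

```bash
cat > look.py <<'E'
import sys
from h import *
import pickle
for n in sys.argv[2:]:
    s,f=grab(n,n+sys.argv[1]+'.png'); pickle.dump((s,f),open(n+sys.argv[1]+'.pkl','wb'))
print(s['clock'],s['position'].round(4),s['orientation'].round(3),s['force'].round(1),s['opening'],s['joint_pos'].round(2))
E
python3 look.py 3 wrist
```

```text
4.25 [0.4521 0.085  0.0202] [ 2.324 -2.098 -0.009] [ 0.2 -0.3 10.2] 0.06176533050245352 [-0.26  0.94 -0.04  2.18  0.9   0.04 -2.65]
```

View pics/wrist3.png

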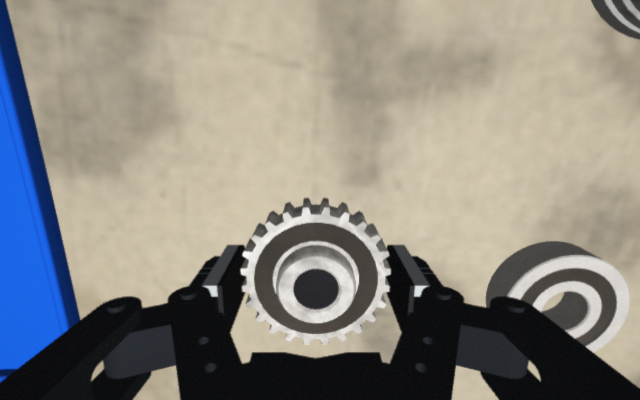

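The gear is gripped at 62 mm opening. Joint 7 is near its limit, though, because the wrist is close to singular. I'll lift and use the half-turn symmetry during the transfer to bring it back.

Request:
send_rows --plan '[{"tx": 0,"ty": 0,"tz": 0.01,"wx": 0,"wy": 0,"wz": 0,"gripper": 0.6},{"tx": 0,"ty": 0,"tz": 0.02,"wx": 0,"wy": 0,"wz": 0,"gripper": 0.6},{"tx": 0,"ty": 0.005,"tz": 0.025,"wx": 0,"wy": 0,"wz": 3,"gripper": 0.6},{"tx": 0,"ty": 0.01,"tz": 0.025,"wx": 0,"wy": 0,"wz": 5,"gripper": 0.6},{"tx": 0,"ty": 0.01,"tz": 0.02,"wx": 0,"wy": 0,"wz": 7,"gripper": 0.6},{"tx": 0,"ty": 0.01,"tz": 0.02,"wx": 0,"wy": 0,"wz": 7,"gripper": 0.6},{"tx": 0,"ty": 0.01,"tz": 0.01,"wx": 0,"wy": 0,"wz": 7,"gripper": 0.6},{"tx": 0,"ty": 0.01,"tz": 0,"wx": 0,"wy": 0,"wz": 7,"gripper": 0.6}]'

```text
clock: 4.97
position: [0.452, 0.141, 0.1512]
orientation: [2.862, -1.268, -0.004]
force: [0.5, 0.1, -3.3]
opening: 0.0613
```

```bash
python3 -c "
from h import *
s=manip.read_state();print(s['position'],np.degrees(R.from_rotvec(s['orientation']).as_euler('ZYX')),s['joint_pos'].round(2),s['opening'],s['force'])"
```

```text
[0.45200041 0.14101191 0.15118816] [-4.77917210e+01 -1.04048545e-01  1.79373394e+02] [-0.01  0.74 -0.64  2.09  0.82  0.59 -2.08] 0.06125930535486078 [ 0.54191321  0.10582018 -3.33560132]
```

Request:
send_rows --plan '[{"tx": 0,"ty": 0.008,"tz": 0,"wx": 0,"wy": 0,"wz": 7,"gripper": 0.6},{"tx": 0,"ty": 0.008,"tz": 0,"wx": 0,"wy": 0,"wz": 7,"gripper": 0.6},{"tx": 0,"ty": 0.008,"tz": 0,"wx": 0,"wy": 0,"wz": 7,"gripper": 0.6},{"tx": 0,"ty": 0.008,"tz": 0,"wx": 0,"wy": 0,"wz": 7,"gripper": 0.6},{"tx": 0,"ty": 0.008,"tz": 0,"wx": 0,"wy": 0,"wz": 7,"gripper": 0.6},{"tx": 0,"ty": 0.008,"tz": 0,"wx": 0,"wy": 0,"wz": 7,"gripper": 0.6},{"tx": 0,"ty": 0.008,"tz": 0,"wx": 0,"wy": 0,"wz": 7,"gripper": 0.6},{"tx": 0,"ty": 0.008,"tz": 0,"wx": 0,"wy": 0,"wz": 7,"gripper": 0.6}]'

```text
clock: 5.63
position: [0.4506, 0.204, 0.1487]
orientation: [3.119, 0.225, -0.001]
force: [0.6, 0.5, -3.3]
opening: 0.0612
```

Request:
send_rows --plan '[{"tx": -0.003,"ty": 0.008,"tz": 0,"wx": 0,"wy": 0,"wz": 7,"gripper": 0.6},{"tx": -0.003,"ty": 0.008,"tz": 0,"wx": 0,"wy": 0,"wz": 7,"gripper": 0.6},{"tx": -0.003,"ty": 0.008,"tz": 0,"wx": 0,"wy": 0,"wz": 7,"gripper": 0.6},{"tx": -0.003,"ty": 0.008,"tz": 0,"wx": 0,"wy": 0,"wz": 7,"gripper": 0.6},{"tx": -0.003,"ty": 0.008,"tz": 0,"wx": 0,"wy": 0,"wz": 7,"gripper": 0.6},{"tx": -0.003,"ty": 0.008,"tz": 0,"wx": 0,"wy": 0,"wz": 7,"gripper": 0.6},{"tx": -0.003,"ty": 0.008,"tz": 0,"wx": 0,"wy": 0,"wz": 7,"gripper": 0.6},{"tx": -0.003,"ty": 0.008,"tz": 0,"wx": 0,"wy": 0,"wz": 7,"gripper": 0.6}]'

```text
clock: 6.3
position: [0.4266, 0.2677, 0.1485]
orientation: [2.651, 1.666, 0.007]
force: [-0.4, -0.4, -3.3]
opening: 0.0617
```

```bash
cat > st.py <<'E'
from h import *
s=manip.read_state();print(s['clock'],s['position'].round(4),np.degrees(R.from_rotvec(s['orientation']).as_euler('ZYX')).round(1),s['joint_pos'].round(2),round(s['opening'],4),s['force'].round(1))
E
python3 st.py
```

```text
6.3 [0.4266 0.2677 0.1485] [6.430e+01 1.000e-01 1.793e+02] [-0.06  0.93 -1.07  2.    1.08  0.94 -0.61] 0.0617 [-0.4 -0.4 -3.3]
```

Request:
send_rows --plan '[{"tx": -0.002,"ty": 0,"tz": -0.01,"wx": 0,"wy": 0,"wz": 6.3,"gripper": 0.6},{"tx": -0.002,"ty": 0,"tz": -0.01,"wx": 0,"wy": 0,"wz": 6.3,"gripper": 0.6},{"tx": -0.002,"ty": 0,"tz": -0.01,"wx": 0,"wy": 0,"wz": 6.3,"gripper": 0.6},{"tx": -0.001,"ty": 0,"tz": -0.01,"wx": 0,"wy": 0,"wz": 6.3,"gripper": 0.6},{"tx": 0,"ty": 0,"tz": -0.01,"wx": 0,"wy": 0,"wz": 6.3,"gripper": 0.6},{"tx": 0,"ty": 0,"tz": -0.01,"wx": 0,"wy": 0,"wz": 0,"gripper": 0.6},{"tx": 0,"ty": 0,"tz": 0,"wx": 0,"wy": 0,"wz": 0,"gripper": 0.6},{"tx": 0,"ty": 0,"tz": 0,"wx": 0,"wy": 0,"wz": 0,"gripper": 0.6}]'

```text
clock: 6.97
position: [0.4201, 0.2678, 0.0885]
orientation: [2.11, 2.317, 0.013]
force: [0.4, 0.1, -1.6]
opening: 0.0616
```

```bash
python3 look.py 4 wrist; python3 st.py
```

```text
6.9667 [0.4201 0.2678 0.0885] [2.11  2.317 0.013] [ 0.4  0.1 -1.6] 0.06162682898979235 [-0.07  1.06 -1.08  2.05  1.27  0.94 -0.23]
7.0167 [0.4204 0.2684 0.0891] [ 9.540e+01 -1.000e-01  1.793e+02] [-0.07  1.06 -1.08  2.05  1.27  0.94 -0.23] 0.0611 [ 0.2  1.  -3.3]
```

View pics/wrist4.png

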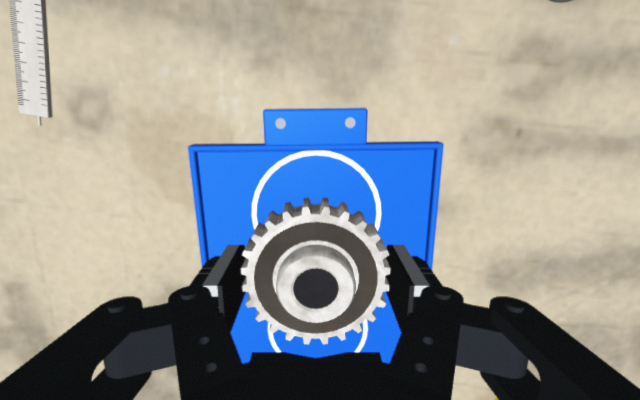

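```bash
cat >> h.py <<'E'
def intool(f,u,v,zt):
    fl=200/np.tan(np.radians(f['vertical_fov'])/2); s={'position':np.zeros(3),'orientation':np.zeros(3)}
    c,d=ray(f,s,u,v); return c+d*(zt-c[2])/d[2]
E
python3 - <<'E'
from h import *
import pickle
s,f=pickle.load(open('wrist4.pkl','rb'))
g=cv2.cvtColor(f['img'],cv2.COLOR_RGB2GRAY)
k=np.zeros_like(g);k[260:320,285:350]=(g[260:320,285:350]<60)
cs,_=cv2.findContours(k,cv2.RETR_EXTERNAL,cv2.CHAIN_APPROX_NONE);c=max(cs,key=cv2.contourArea);e=cv2.fitEllipse(c);print(e)
t=intool(f,*e[0],-.0018);print(t)
M=R.from_rotvec(s['orientation']).as_matrix()
s2=manip.read_state(); 
print((M@t)[:2], (s2['position']+M@t)[:2]-np.array([.419,.268]))
E
```

```text
((315.238525390625, 288.0791931152344), (37.29634094238281, 42.19163131713867), 89.24251556396484)
[ 0.00033036 -0.00036984 -0.0018    ]
[-0.00041883  0.00029261] [0.00099246 0.00066093]
```

Request:
send_rows --plan '[{"tx": -0.001,"ty": -0.0006,"tz": -0.015,"wx": 0,"wy": 0,"wz": 0,"gripper": 0.6},{"tx": 0,"ty": 0,"tz": -0.015,"wx": 0,"wy": 0,"wz": 0,"gripper": 0.6},{"tx": 0,"ty": 0,"tz": -0.015,"wx": 0,"wy": 0,"wz": 0,"gripper": 0.6},{"tx": 0,"ty": 0,"tz": -0.008,"wx": 0,"wy": 0,"wz": 0,"gripper": 0.6},{"tx": 0,"ty": 0,"tz": -0.005,"wx": 0,"wy": 0,"wz": 0,"gripper": 0.6},{"tx": 0,"ty": 0,"tz": -0.003,"wx": 0,"wy": 0,"wz": 0,"gripper": 0.6},{"tx": 0,"ty": 0,"tz": -0.002,"wx": 0,"wy": 0,"wz": 0,"gripper": 0.6},{"tx": 0,"ty": 0,"tz": 0,"wx": 0,"wy": 0,"wz": 0,"gripper": 0.6}]'

```text
clock: 7.68
position: [0.4198, 0.2682, 0.0264]
orientation: [2.107, 2.32, 0.018]
force: [-0.3, -0.2, -2.7]
opening: 0.0613
```

```bash
python3 st.py
```

```text
7.6833 [0.4198 0.2682 0.0264] [ 9.550e+01 -1.000e-01  1.792e+02] [-0.1   1.16 -1.01  2.07  1.43  0.91 -0.34] 0.0613 [-0.3 -0.2 -2.7]
```

Request:
send_rows --plan '[{"tx": -0.0005,"ty": 0,"tz": -0.001,"wx": 0,"wy": 0,"wz": 0,"gripper": 0.6},{"tx": 0,"ty": 0,"tz": -0.0007,"wx": 0,"wy": 0,"wz": 0,"gripper": 0.6},{"tx": 0,"ty": 0,"tz": 0,"wx": 0,"wy": 0,"wz": 0,"gripper": 0.6},{"tx": 0,"ty": 0,"tz": 0,"wx": 0,"wy": 0,"wz": 0,"gripper": 0.2},{"tx": 0,"ty": 0,"tz": 0,"wx": 0,"wy": 0,"wz": 0,"gripper": 0},{"tx": 0,"ty": 0,"tz": 0,"wx": 0,"wy": 0,"wz": 0,"gripper": 0},{"tx": 0,"ty": 0,"tz": 0,"wx": 0,"wy": 0,"wz": 0,"gripper": 0},{"tx": 0,"ty": 0,"tz": 0,"wx": 0,"wy": 0,"wz": 0,"gripper": 0}]'

```text
clock: 8.35
position: [0.4192, 0.2681, 0.0246]
orientation: [2.106, 2.321, 0.017]
force: [0.1, -0.0, 0.7]
opening: 0.0851
```

Request:
send_rows --plan '[{"tx": 0,"ty": 0,"tz": 0.01,"wx": 0,"wy": 0,"wz": 0,"gripper": 0},{"tx": 0,"ty": 0,"tz": 0.02,"wx": 0,"wy": 0,"wz": 0,"gripper": 0},{"tx": 0,"ty": 0,"tz": 0.025,"wx": 0,"wy": 0,"wz": 0,"gripper": 0},{"tx": 0,"ty": 0,"tz": 0.025,"wx": 0,"wy": 0,"wz": 0,"gripper": 0},{"tx": 0,"ty": -0.01,"tz": 0.015,"wx": 0,"wy": 0,"wz": 0,"gripper": 0},{"tx": 0,"ty": -0.01,"tz": 0.005,"wx": 0,"wy": 0,"wz": 0,"gripper": 0},{"tx": 0,"ty": 0,"tz": 0,"wx": 0,"wy": 0,"wz": 0,"gripper": 0},{"tx": 0,"ty": 0,"tz": 0,"wx": 0,"wy": 0,"wz": 0,"gripper": 0}]'

```text
clock: 9.02
position: [0.4193, 0.2467, 0.1241]
orientation: [2.107, 2.319, 0.015]
force: [-0.1, -0.4, -1.2]
opening: 0.0852
```

```bash
python3 look.py 5 wrist; python3 st.py
```

```text
9.0167 [0.4193 0.2467 0.1241] [2.107 2.319 0.015] [-0.1 -0.4 -1.2] 0.08524082351130292 [-0.01  0.99 -1.12  2.07  1.2   0.95 -0.16]
9.0667 [0.419  0.2472 0.1237] [ 95.5  -0.  179.3] [-0.01  0.99 -1.12  2.07  1.2   0.95 -0.16] 0.0855 [-0.   0.3 -0.4]
```

View pics/wrist5.png

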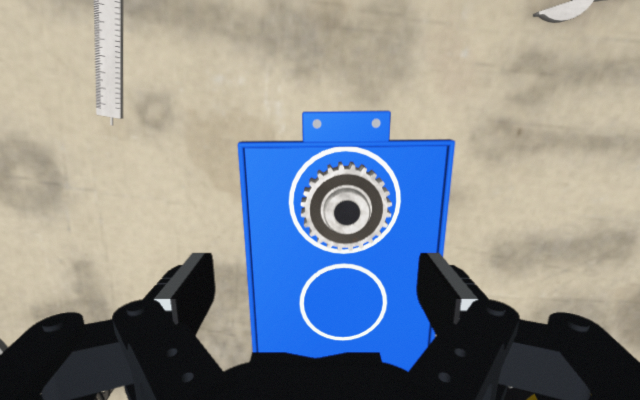

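```bash
python3 - <<'E'
from h import *
import pickle
s,f=pickle.load(open('wrist5.pkl','rb'))
print(onz(f,s,347,212,.026), onz(f,s,345,200,.004))
for p in [(347,212,.026),(347.5,207,.018)]: print(onz(f,s,*p))
w=cv2.inRange(cv2.cvtColor(f['img'],cv2.COLOR_RGB2HSV),(100,120,60),(125,255,255)); 
w[:, :285]=0;w[:,405:]=0;w[:143]=0;w[262:]=0
cs,h=cv2.findContours(w,cv2.RETR_CCOMP,cv2.CHAIN_APPROX_NONE)
for c in cs:
    if cv2.contourArea(c)>2000:e=cv2.fitEllipse(c);print(e,onz(f,s,*e[0],.004), onz(f,s,*e[0],.018))
E
```

```text
[0.41902917 0.26851942 0.026     ] [0.41707379 0.26879541 0.004     ]
[0.41902917 0.26851942 0.026     ]
[0.41794899 0.26946102 0.018     ]
((344.5, 202.0), (139.55062866210938, 140.8818359375), 90.0) [0.4186295 0.2686136 0.004    ] [0.41454709 0.26695517 0.018     ]
((344.31097412109375, 199.49990844726562), (108.11915588378906, 113.4151382446289), 75.74407958984375) [0.41674254 0.26824714 0.004     ] [0.41277068 0.26661018 0.018     ]
```

Request:
send_rows --plan '[{"tx": 0.0033,"ty": -0.02,"tz": 0,"wx": 0,"wy": 0,"wz": 0,"gripper": 0},{"tx": 0.0033,"ty": -0.035,"tz": 0,"wx": 0,"wy": 0,"wz": 0,"gripper": 0},{"tx": 0.0033,"ty": -0.038,"tz": 0,"wx": 0,"wy": 0,"wz": 0,"gripper": 0},{"tx": 0.0033,"ty": -0.038,"tz": 0,"wx": 0,"wy": 0,"wz": 0,"gripper": 0},{"tx": 0.0033,"ty": -0.038,"tz": 0,"wx": 0,"wy": 0,"wz": 0,"gripper": 0},{"tx": 0.0033,"ty": -0.038,"tz": 0,"wx": 0,"wy": 0,"wz": 0,"gripper": 0},{"tx": 0.0033,"ty": -0.035,"tz": 0,"wx": 0,"wy": 0,"wz": 0,"gripper": 0},{"tx": 0.0033,"ty": -0.026,"tz": 0,"wx": 0,"wy": 0,"wz": 0,"gripper": 0}]'

```text
clock: 9.73
position: [0.4446, -0.0233, 0.123]
orientation: [2.11, 2.319, 0.012]
force: [0.2, -0.1, 0.1]
opening: 0.0852
```

```bash
python3 st.py
```

```text
9.7333 [ 0.4446 -0.0233  0.123 ] [ 95.4  -0.  179.4] [ 0.58  0.96 -1.11  2.19  1.24  0.89  0.31] 0.0852 [ 0.2 -0.1  0.1]
```

Request:
send_rows --plan '[{"tx": 0.0005,"ty": 0.0025,"tz": -0.02,"wx": 0,"wy": 0,"wz": 0,"gripper": 0},{"tx": 0,"ty": 0,"tz": -0.025,"wx": 0,"wy": 0,"wz": 0,"gripper": 0},{"tx": 0,"ty": 0,"tz": -0.02,"wx": 0,"wy": 0,"wz": 0,"gripper": 0},{"tx": 0,"ty": 0,"tz": -0.015,"wx": 0,"wy": 0,"wz": 0,"gripper": 0},{"tx": 0,"ty": 0,"tz": -0.008,"wx": 0,"wy": 0,"wz": 0,"gripper": 0},{"tx": 0,"ty": 0,"tz": -0.004,"wx": 0,"wy": 0,"wz": 0,"gripper": 0},{"tx": 0,"ty": 0,"tz": -0.002,"wx": 0,"wy": 0,"wz": 0,"gripper": 0},{"tx": 0,"ty": 0,"tz": 0,"wx": 0,"wy": 0,"wz": 0,"gripper": 0}]'

```text
clock: 10.4
position: [0.4461, -0.0172, 0.0303]
orientation: [2.106, 2.321, 0.017]
force: [0.4, 0.1, -0.7]
opening: 0.0857
```

```bash
python3 st.py; python3 look.py 6 wrist
```

```text
10.4 [ 0.4461 -0.0172  0.0303] [ 9.560e+01 -1.000e-01  1.793e+02] [ 0.51  1.13 -1.    2.22  1.53  0.86  0.1 ] 0.0857 [ 0.4  0.1 -0.7]
10.4 [ 0.4461 -0.0172  0.0303] [2.106 2.321 0.017] [ 0.4  0.1 -0.7] 0.08570676675064895 [ 0.51  1.13 -1.    2.22  1.53  0.86  0.1 ]
```

View pics/wrist6.png

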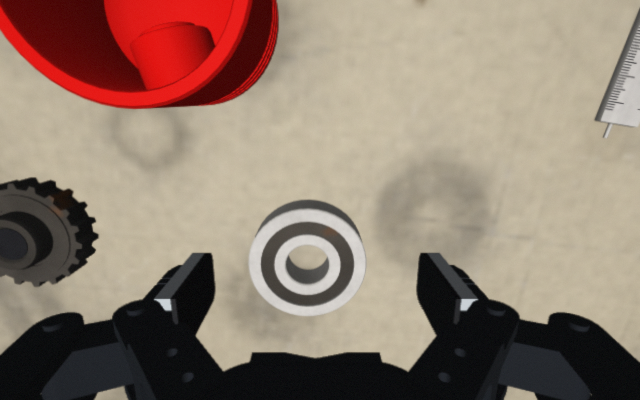

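Request:
send_rows --plan '[{"tx": -0.0005,"ty": -0.002,"tz": -0.004,"wx": 0,"wy": 0,"wz": 0,"gripper": 0},{"tx": 0,"ty": -0.0015,"tz": -0.003,"wx": 0,"wy": 0,"wz": 0,"gripper": 0},{"tx": 0,"ty": 0,"tz": -0.002,"wx": 0,"wy": 0,"wz": 0,"gripper": 0},{"tx": 0,"ty": 0,"tz": 0,"wx": 0,"wy": 0,"wz": 0,"gripper": 0},{"tx": 0,"ty": 0,"tz": 0,"wx": 0,"wy": 0,"wz": 0,"gripper": 0.7},{"tx": 0,"ty": 0,"tz": 0,"wx": 0,"wy": 0,"wz": 0,"gripper": 0.7},{"tx": 0,"ty": 0,"tz": 0,"wx": 0,"wy": 0,"wz": 0,"gripper": 0.7},{"tx": 0,"ty": 0,"tz": 0,"wx": 0,"wy": 0,"wz": 0,"gripper": 0.7}]'

```text
clock: 11.12
position: [0.4456, -0.0209, 0.022]
orientation: [2.105, 2.321, 0.017]
force: [-0.7, -0.7, 6.5]
opening: 0.0497
```

```bash
python3 st.py
```

```text
11.1167 [ 0.4456 -0.0209  0.022 ] [ 9.560e+01 -1.000e-01  1.792e+02] [ 0.51  1.15 -0.99  2.22  1.56  0.86  0.09] 0.0497 [-0.7 -0.7  6.5]
```

Request:
send_rows --plan '[{"tx": 0,"ty": 0,"tz": 0.01,"wx": 0,"wy": 0,"wz": 0,"gripper": 0.7},{"tx": 0,"ty": 0,"tz": 0.025,"wx": 0,"wy": 0,"wz": 0,"gripper": 0.7},{"tx": 0,"ty": 0.005,"tz": 0.03,"wx": 0,"wy": 0,"wz": 0,"gripper": 0.7},{"tx": 0.004,"ty": 0.02,"tz": 0.02,"wx": 0,"wy": 0,"wz": 0,"gripper": 0.7},{"tx": 0.007,"ty": 0.035,"tz": 0,"wx": 0,"wy": 0,"wz": 0,"gripper": 0.7},{"tx": 0.007,"ty": 0.037,"tz": 0,"wx": 0,"wy": 0,"wz": 0,"gripper": 0.7},{"tx": 0.007,"ty": 0.037,"tz": 0,"wx": 0,"wy": 0,"wz": 0,"gripper": 0.7},{"tx": 0.007,"ty": 0.037,"tz": 0,"wx": 0,"wy": 0,"wz": 0,"gripper": 0.7}]'

```text
clock: 11.78
position: [0.4776, 0.1513, 0.1065]
orientation: [2.106, 2.32, 0.016]
force: [0.4, 0.1, -1.3]
opening: 0.0494
```

Request:
send_rows --plan '[{"tx": 0.007,"ty": 0.037,"tz": 0,"wx": 0,"wy": 0,"wz": 0,"gripper": 0.7},{"tx": 0.007,"ty": 0.037,"tz": 0,"wx": 0,"wy": 0,"wz": 0,"gripper": 0.7},{"tx": 0.007,"ty": 0.03,"tz": 0,"wx": 0,"wy": 0,"wz": 0,"gripper": 0.7},{"tx": 0.005,"ty": 0.015,"tz": -0.01,"wx": 0,"wy": 0,"wz": 0,"gripper": 0.7},{"tx": 0,"ty": 0.007,"tz": -0.01,"wx": 0,"wy": 0,"wz": 0,"gripper": 0.7},{"tx": 0,"ty": 0,"tz": -0.01,"wx": 0,"wy": 0,"wz": 0,"gripper": 0.7},{"tx": 0,"ty": 0,"tz": -0.01,"wx": 0,"wy": 0,"wz": 0,"gripper": 0.7},{"tx": 0,"ty": 0,"tz": 0,"wx": 0,"wy": 0,"wz": 0,"gripper": 0.7}]'

```text
clock: 12.45
position: [0.5024, 0.2722, 0.0634]
orientation: [2.107, 2.319, 0.007]
force: [-0.4, -0.3, -1.5]
opening: 0.0496
```

```bash
python3 look.py 7 wrist; python3 st.py
```

```text
12.45 [0.5024 0.2722 0.0634] [2.107 2.319 0.007] [-0.4 -0.3 -1.5] 0.04959067495708001 [-0.04  1.13 -1.04  1.84  1.23  0.99  0.02]
12.5 [0.5028 0.2729 0.0645] [9.550e+01 1.000e-01 1.794e+02] [-0.04  1.13 -1.04  1.84  1.23  0.99  0.02] 0.0496 [ 0.  -0.4 -1. ]
```

View pics/wrist7.png

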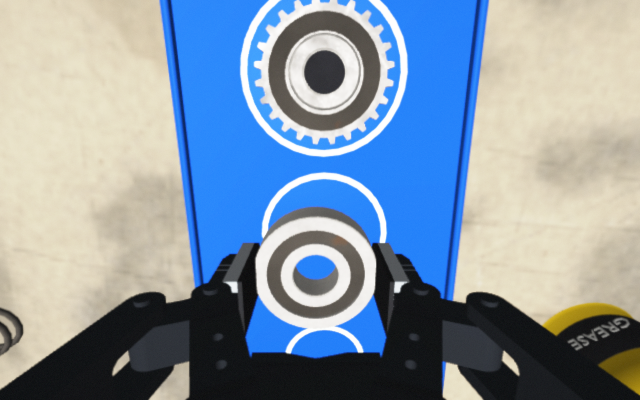

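The gear sits centred in its ring at (325,72). The bearing is held level at (316,272).

```bash
python3 - <<'E'
from h import *
import pickle
s,f=pickle.load(open('wrist7.pkl','rb'))
g=cv2.cvtColor(f['img'],cv2.COLOR_RGB2GRAY)
k=np.zeros_like(g);k[210:335,256:378]=(g[210:335,256:378]<110)
cs,h=cv2.findContours(k,cv2.RETR_CCOMP,cv2.CHAIN_APPROX_NONE)
M=R.from_rotvec(s['orientation']).as_matrix();p=manip.read_state()['position']
for c in cs:
    if cv2.contourArea(c)>1500:
        e=cv2.fitEllipse(c); t=intool(f,*e[0],-.007); print(e,t,(p+M@t)[:2]-np.array([.5034,.2769]))
E
```

```text
((315.0943908691406, 274.22271728515625), (84.9158935546875, 95.61683654785156), 88.98577880859375) [ 0.0002848  -0.00906813 -0.007     ] [-0.00973161 -0.00457484]
((315.08837890625, 274.7496643066406), (65.6747055053711, 72.3086929321289), 91.06903839111328) [ 0.00028255 -0.00885475 -0.007     ] [-0.00951901 -0.00455665]
```

```bash
cat > bf.py <<'E'
from h import *
import pickle
def fit(f,c,z):
    P=np.array([intool(f,u,v,z)[:2] for u,v in c.reshape(-1,2)])
    A=np.c_[2*P,np.ones(len(P))]; x=np.linalg.lstsq(A,(P**2).sum(1),rcond=None)[0]; return x[:2].round(4),2000*np.sqrt(x[2]+x[0]**2+x[1]**2)
s,f=pickle.load(open('wrist7.pkl','rb'))
g=cv2.cvtColor(f['img'],cv2.COLOR_RGB2GRAY)
k=np.zeros_like(g);k[210:335,256:378]=(g[210:335,256:378]<110)
cs,h=cv2.findContours(k,cv2.RETR_CCOMP,cv2.CHAIN_APPROX_NONE)
for c in cs:
    if cv2.contourArea(c)>1500:
        for z in (.005,.007,.011,.014): print(z,fit(f,c,z))
M=R.from_rotvec(s['orientation']).as_matrix();p=manip.read_state()['position']; print(p,M.round(3))
E
python3 bf.py
```

```text
0.005 (array([ 0.0003, -0.002 ]), np.float64(38.414675218685026))
0.007 (array([ 0.0003, -0.0009]), np.float64(39.03033241267645))
0.011 (array([0.0003, 0.0012]), np.float64(40.261646800659314))
0.014 (array([0.0003, 0.0028]), np.float64(41.185132591646415))
0.005 (array([ 0.0003, -0.002 ]), np.float64(29.400682542878936))
0.007 (array([ 0.0003, -0.001 ]), np.float64(29.87187595041755))
0.011 (array([0.0003, 0.0012]), np.float64(30.814262765494774))
0.014 (array([0.0003, 0.0028]), np.float64(31.521052876802713))
[0.50278698 0.27289096 0.06452469] [[-0.096  0.995  0.009]
 [ 0.995  0.096 -0.003]
 [-0.004  0.009 -1.   ]]
```

Request:
send_rows --plan '[{"tx": 0.0008,"ty": 0.002,"tz": -0.008,"wx": 0,"wy": 0,"wz": 0,"gripper": 0.7},{"tx": 0.0007,"ty": 0.0018,"tz": -0.01,"wx": 0,"wy": 0,"wz": 0,"gripper": 0.7},{"tx": 0,"ty": 0,"tz": -0.008,"wx": 0,"wy": 0,"wz": 0,"gripper": 0.7},{"tx": 0,"ty": 0,"tz": -0.006,"wx": 0,"wy": 0,"wz": 0,"gripper": 0.7},{"tx": 0,"ty": 0,"tz": -0.003,"wx": 0,"wy": 0,"wz": 0,"gripper": 0.7},{"tx": 0,"ty": 0,"tz": -0.002,"wx": 0,"wy": 0,"wz": 0,"gripper": 0.7},{"tx": 0,"ty": 0,"tz": 0,"wx": 0,"wy": 0,"wz": 0,"gripper": 0.7},{"tx": 0,"ty": 0,"tz": 0,"wx": 0,"wy": 0,"wz": 0,"gripper": 0.7}]'

```text
clock: 13.17
position: [0.505, 0.2799, 0.0296]
orientation: [2.106, 2.321, 0.017]
force: [-0.8, 0.4, -1.9]
opening: 0.0496
```

```bash
python3 st.py
```

```text
13.1667 [0.505  0.2799 0.0296] [ 9.560e+01 -1.000e-01  1.792e+02] [-0.06  1.18 -1.01  1.83  1.29  0.96 -0.02] 0.0496 [-0.8  0.4 -1.9]
```

Request:
send_rows --plan '[{"tx": -0.0007,"ty": -0.0033,"tz": -0.001,"wx": 0,"wy": 0,"wz": 0,"gripper": 0.7},{"tx": 0,"ty": 0,"tz": -0.001,"wx": 0,"wy": 0,"wz": 0,"gripper": 0.7},{"tx": 0,"ty": 0,"tz": -0.0013,"wx": 0,"wy": 0,"wz": 0,"gripper": 0.7},{"tx": 0,"ty": 0,"tz": 0,"wx": 0,"wy": 0,"wz": 0,"gripper": 0.7},{"tx": 0,"ty": 0,"tz": 0,"wx": 0,"wy": 0,"wz": 0,"gripper": 0.7},{"tx": 0,"ty": 0,"tz": 0,"wx": 0,"wy": 0,"wz": 0,"gripper": 0.35},{"tx": 0,"ty": 0,"tz": 0,"wx": 0,"wy": 0,"wz": 0,"gripper": 0.1},{"tx": 0,"ty": 0,"tz": 0,"wx": 0,"wy": 0,"wz": 0,"gripper": 0}]'

```text
clock: 13.83
position: [0.5043, 0.2767, 0.0262]
orientation: [2.106, 2.321, 0.018]
force: [-0.3, 0.0, -0.9]
opening: 0.0777
```

Request:
send_rows --plan '[{"tx": 0,"ty": 0,"tz": 0.005,"wx": 0,"wy": 0,"wz": 0,"gripper": 0},{"tx": 0,"ty": 0,"tz": 0.02,"wx": 0,"wy": 0,"wz": 0,"gripper": 0},{"tx": 0,"ty": 0,"tz": 0.025,"wx": 0,"wy": 0,"wz": 0,"gripper": 0},{"tx": 0.005,"ty": -0.01,"tz": 0.025,"wx": 0,"wy": 0,"wz": 0,"gripper": 0},{"tx": 0.01,"ty": -0.03,"tz": 0.02,"wx": 0,"wy": 0,"wz": 0,"gripper": 0},{"tx": 0.01,"ty": -0.03,"tz": 0.02,"wx": 0,"wy": 0,"wz": 0,"gripper": 0},{"tx": 0.005,"ty": -0.02,"tz": 0,"wx": 0,"wy": 0,"wz": 0,"gripper": 0},{"tx": 0,"ty": 0,"tz": 0,"wx": 0,"wy": 0,"wz": 0,"gripper": 0}]'

```text
clock: 14.5
position: [0.5366, 0.1808, 0.1418]
orientation: [2.111, 2.309, 0.014]
force: [-0.6, -0.4, -1.4]
opening: 0.0853
```

```bash
python3 st.py; python3 look.py 8 wrist;python3 st.py
```

```text
14.5 [0.5366 0.1808 0.1418] [ 95.1   0.2 179.1] [ 0.17  1.02 -1.12  1.83  1.09  1.06  0.25] 0.0853 [-0.6 -0.4 -1.4]
14.5 [0.5366 0.1808 0.1418] [2.111 2.309 0.014] [-0.6 -0.4 -1.4] 0.08531478773679795 [ 0.17  1.02 -1.12  1.83  1.09  1.06  0.25]
14.55 [0.5354 0.1835 0.1415] [ 95.3   0.  179.2] [ 0.17  1.02 -1.12  1.83  1.09  1.06  0.25] 0.0854 [-0.6  1.   0.3]
```

View pics/wrist8.png

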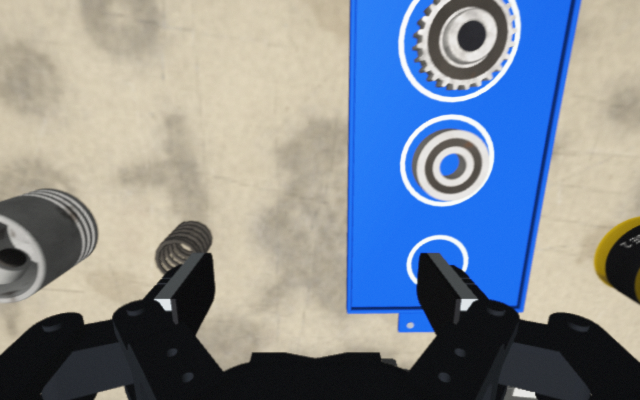

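The bearing is inside the medium ring at (451,165), with some parallax. The spring is at (183,247). I'll check the bearing and ring offset, then go for the spring.

```bash
python3 - <<'E'
from h import *
import pickle
s,f=pickle.load(open('wrist8.pkl','rb')); im=f['img']
hsv=cv2.cvtColor(im,cv2.COLOR_RGB2HSV)
def wfit(c,z):
    P=np.array([onz(f,s,u,v,z)[:2] for u,v in c.reshape(-1,2)])
    A=np.c_[2*P,np.ones(len(P))]; x=np.linalg.lstsq(A,(P**2).sum(1),rcond=None)[0]; return x[:2].round(4),2000*np.sqrt(x[2]+x[0]**2+x[1]**2)
b=cv2.inRange(hsv,(100,120,60),(125,255,255)); n=cv2.bitwise_not(b); n[:108]=0;n[212:]=0;n[:,390:]=n[:,390:];n[:,:392]=0;n[:,505:]=0
cs,h=cv2.findContours(n,cv2.RETR_CCOMP,cv2.CHAIN_APPROX_NONE)
for c in cs:
    if cv2.contourArea(c)>100: print(cv2.contourArea(c),wfit(c,.004),wfit(c,.019))
g=cv2.cvtColor(im,cv2.COLOR_RGB2GRAY); k=np.zeros_like(g);k[120:205,405:495]=((g<105)&(b==0))[120:205,405:495]
cs,h=cv2.findContours(k,cv2.RETR_CCOMP,cv2.CHAIN_APPROX_NONE)
for c in cs:
    if cv2.contourArea(c)>300: print('seal',wfit(c,.019))
E
```

```text
6668.0 (array([0.5029, 0.2775]), np.float64(69.91195232301484)) (array([0.5008, 0.2715]), np.float64(65.82375697793334))
344.5 (array([0.5048, 0.2801]), np.float64(16.15571770873585)) (array([0.5025, 0.2739]), np.float64(15.21099040903144))
1192.0 (array([0.5033, 0.2778]), np.float64(59.04623911711725)) (array([0.5011, 0.2718]), np.float64(55.593430950825535))
seal (array([0.5036, 0.2768]), np.float64(38.41712921968587))
seal (array([0.5036, 0.2768]), np.float64(31.05801344985781))
```

Request:
send_rows --plan '[{"tx": 0.009,"ty": -0.02,"tz": 0,"wx": 0,"wy": 0,"wz": 0,"gripper": 0},{"tx": 0.013,"ty": -0.028,"tz": -0.01,"wx": 0,"wy": 0,"wz": 0,"gripper": 0},{"tx": 0.013,"ty": -0.028,"tz": -0.01,"wx": 0,"wy": 0,"wz": 0,"gripper": 0},{"tx": 0.009,"ty": -0.02,"tz": -0.01,"wx": 0,"wy": 0,"wz": 0,"gripper": 0},{"tx": 0.0055,"ty": -0.0085,"tz": -0.01,"wx": 0,"wy": 0,"wz": 0,"gripper": 0},{"tx": 0,"ty": 0,"tz": -0.005,"wx": 0,"wy": 0,"wz": 0,"gripper": 0},{"tx": 0,"ty": 0,"tz": 0,"wx": 0,"wy": 0,"wz": 0,"gripper": 0},{"tx": 0,"ty": 0,"tz": 0,"wx": 0,"wy": 0,"wz": 0,"gripper": 0}]'

```text
clock: 15.22
position: [0.5829, 0.085, 0.0965]
orientation: [2.103, 2.326, 0.019]
force: [0.1, -0.7, 0.8]
opening: 0.0852
```

```bash
python3 look.py 9 wrist;python3 st.py
```

```text
15.2167 [0.5829 0.085  0.0965] [2.103 2.326 0.019] [ 0.1 -0.7  0.8] 0.08522717555386082 [ 0.33  1.1  -1.09  1.78  1.16  1.04  0.45]
15.2667 [0.5831 0.085  0.0969] [ 95.8  -0.2 179.2] [ 0.33  1.1  -1.09  1.78  1.16  1.04  0.45] 0.0856 [0.2 0.1 0.1]
```

View pics/wrist9.png

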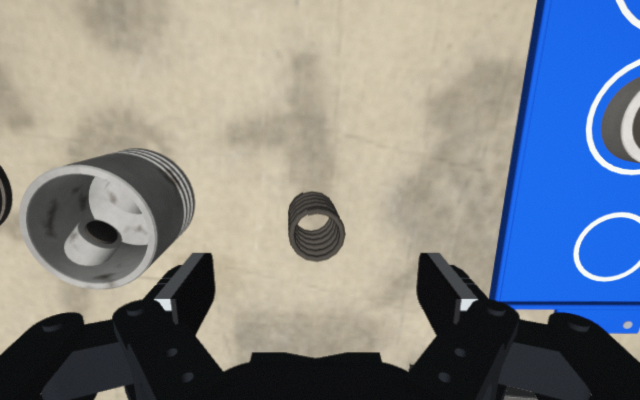

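```bash
python3 - <<'E'
from h import *
import pickle
s,f=pickle.load(open('wrist9.pkl','rb'))
print('top',onz(f,s,317,233,.045),'bottom far edge',onz(f,s,313,193,0),onz(f,s,290,235,.02),onz(f,s,345,235,.045))
for x,y,z in [(.585,.083,.045),(.585,.083,0)]: print(np.round([proj(f,s,(x+.016*np.cos(t),y+.016*np.sin(t),z)) for t in np.arange(4)*np.pi/2]).tolist())
E
```

```text
top [0.58090463 0.08628087 0.045     ] bottom far edge [0.57115367 0.08305269 0.        ] [0.59387898 0.07107536 0.02      ] [0.58056379 0.10141422 0.045     ]
[[307.0, 266.0], [340.0, 242.0], [313.0, 212.0], [281.0, 237.0]]
[[309.0, 235.0], [335.0, 215.0], [313.0, 190.0], [287.0, 211.0]]
```

Request:
send_rows --plan '[{"tx": 0.0005,"ty": -0.0005,"tz": -0.015,"wx": 0,"wy": 0,"wz": 0,"gripper": 0},{"tx": 0,"ty": 0,"tz": -0.02,"wx": 0,"wy": 0,"wz": 0,"gripper": 0},{"tx": 0,"ty": 0,"tz": -0.015,"wx": 0,"wy": 0,"wz": 0,"gripper": 0},{"tx": 0,"ty": 0,"tz": -0.01,"wx": 0,"wy": 0,"wz": 0,"gripper": 0},{"tx": 0,"ty": 0,"tz": -0.005,"wx": 0,"wy": 0,"wz": 0,"gripper": 0},{"tx": 0,"ty": 0,"tz": -0.002,"wx": 0,"wy": 0,"wz": 0,"gripper": 0.3},{"tx": 0,"ty": 0,"tz": 0,"wx": 0,"wy": 0,"wz": 0,"gripper": 0.3},{"tx": 0,"ty": 0,"tz": 0,"wx": 0,"wy": 0,"wz": 0,"gripper": 0.4}]'

```text
clock: 15.93
position: [0.5847, 0.0821, 0.03]
orientation: [2.106, 2.321, 0.019]
force: [-0.0, -0.8, -0.0]
opening: 0.0522
```

```bash
python3 look.py 10 wrist;python3 st.py
```

```text
15.9333 [0.5847 0.0821 0.03  ] [2.106 2.321 0.019] [-0.  -0.8 -0. ] 0.05217416703315098 [ 0.31  1.19 -1.02  1.79  1.28  0.98  0.38]
15.9833 [0.5848 0.082  0.0301] [ 9.560e+01 -1.000e-01  1.792e+02] [ 0.31  1.19 -1.02  1.79  1.28  0.98  0.38] 0.0509 [0.5 0.6 0.6]
```

View pics/wrist10.png

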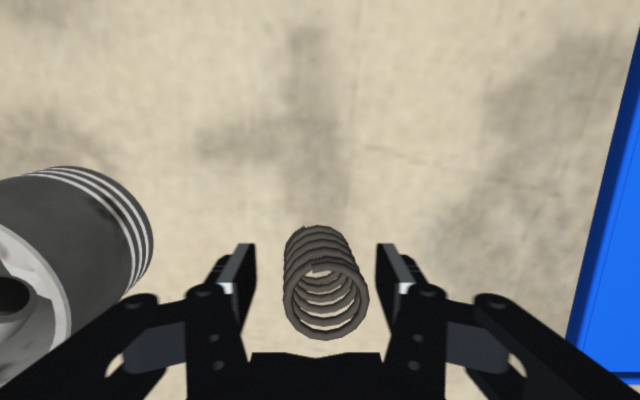

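Request:
send_rows --plan '[{"tx": 0,"ty": 0.002,"tz": 0,"wx": 0,"wy": 0,"wz": 0,"gripper": 0.4},{"tx": 0,"ty": 0,"tz": 0,"wx": 0,"wy": 0,"wz": 0,"gripper": 0.5},{"tx": 0,"ty": 0,"tz": 0,"wx": 0,"wy": 0,"wz": 0,"gripper": 0.6},{"tx": 0,"ty": 0,"tz": 0,"wx": 0,"wy": 0,"wz": 0,"gripper": 0.8},{"tx": 0,"ty": 0,"tz": 0,"wx": 0,"wy": 0,"wz": 0,"gripper": 0.8},{"tx": 0,"ty": 0,"tz": 0,"wx": 0,"wy": 0,"wz": 0,"gripper": 0.8},{"tx": 0,"ty": 0,"tz": 0,"wx": 0,"wy": 0,"wz": 0,"gripper": 0.8},{"tx": 0,"ty": 0,"tz": 0,"wx": 0,"wy": 0,"wz": 0,"gripper": 0.8}]'

```text
clock: 16.65
position: [0.5845, 0.0836, 0.0296]
orientation: [2.106, 2.32, 0.018]
force: [-0.6, -0.7, 6.1]
opening: 0.0301
```

Request:
send_rows --plan '[{"tx": 0,"ty": 0,"tz": 0.01,"wx": 0,"wy": 0,"wz": 0,"gripper": 0.8},{"tx": 0,"ty": 0,"tz": 0.025,"wx": 0,"wy": 0,"wz": 0,"gripper": 0.8},{"tx": 0,"ty": 0,"tz": 0.025,"wx": 0,"wy": 0,"wz": 0,"gripper": 0.8},{"tx": 0,"ty": 0.02,"tz": 0.01,"wx": 0,"wy": 0,"wz": 0,"gripper": 0.8},{"tx": 0.001,"ty": 0.035,"tz": 0,"wx": 0,"wy": 0,"wz": 0,"gripper": 0.8},{"tx": 0.001,"ty": 0.035,"tz": 0,"wx": 0,"wy": 0,"wz": 0,"gripper": 0.8},{"tx": 0.001,"ty": 0.035,"tz": 0,"wx": 0,"wy": 0,"wz": 0,"gripper": 0.8},{"tx": 0,"ty": 0.035,"tz": 0,"wx": 0,"wy": 0,"wz": 0,"gripper": 0.8}]'

```text
clock: 17.32
position: [0.5874, 0.2446, 0.0995]
orientation: [2.107, 2.32, 0.017]
force: [0.7, -0.7, 0.6]
opening: 0.0299
```

Request:
send_rows --plan '[{"tx": 0,"ty": 0.025,"tz": 0,"wx": 0,"wy": 0,"wz": 0,"gripper": 0.8},{"tx": 0,"ty": 0.015,"tz": 0,"wx": 0,"wy": 0,"wz": 0,"gripper": 0.8},{"tx": 0,"ty": 0.003,"tz": -0.01,"wx": 0,"wy": 0,"wz": 0,"gripper": 0.8},{"tx": 0,"ty": 0,"tz": -0.01,"wx": 0,"wy": 0,"wz": 0,"gripper": 0.8},{"tx": 0,"ty": 0,"tz": -0.005,"wx": 0,"wy": 0,"wz": 0,"gripper": 0.8},{"tx": 0,"ty": 0,"tz": 0,"wx": 0,"wy": 0,"wz": 0,"gripper": 0.8},{"tx": 0,"ty": 0,"tz": 0,"wx": 0,"wy": 0,"wz": 0,"gripper": 0.8},{"tx": 0,"ty": 0,"tz": 0,"wx": 0,"wy": 0,"wz": 0,"gripper": 0.8}]'

```text
clock: 17.98
position: [0.5877, 0.2851, 0.074]
orientation: [2.108, 2.319, 0.016]
force: [0.2, 0.1, -0.7]
opening: 0.0299
```

```bash
python3 look.py 11 wrist;python3 st.py
```

```text
17.9833 [0.5877 0.2851 0.074 ] [2.108 2.319 0.016] [ 0.2  0.1 -0.7] 0.02990504773006864 [-0.03  1.17 -1.06  1.58  1.14  1.09  0.27]
18.0333 [0.5878 0.2855 0.0743] [ 9.550e+01 -1.000e-01  1.792e+02] [-0.03  1.17 -1.06  1.58  1.14  1.09  0.27] 0.0299 [ 0.2 -0.4  0.5]
```

View pics/wrist11.png

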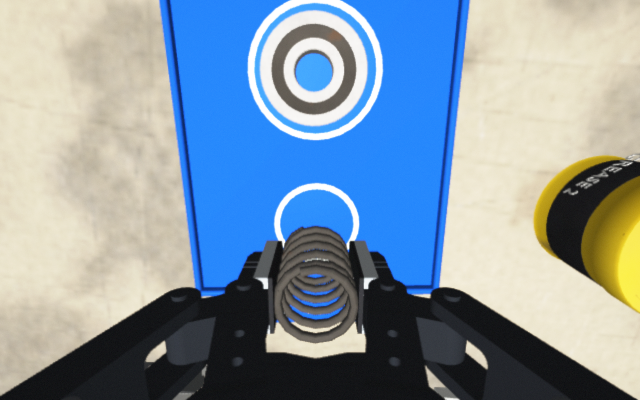

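```bash
python3 - <<'E'
from h import *
import pickle
s,f=pickle.load(open('wrist11.pkl','rb'))
print('base far',intool(f,313,228,.0296),'top c',intool(f,315,300,-.0154), 'top near', intool(f,315,341,-.0154),'L',intool(f,274,300,-.0154),intool(f,357,300,-.0154))
cv2.imwrite('pics/sp.png',cv2.resize(f['img'][200:360,240:400],None,fx=4,fy=4)[:,:,::-1])
E
```

```text
base far [-0.0007194  -0.01346158  0.0296    ] top c [ 0.0002511  -0.00367034 -0.0154    ] top near [ 0.00024688  0.01292966 -0.0154    ] L [-0.01396601 -0.00368374 -0.0154    ] [ 0.01481639 -0.00367946 -0.0154    ]
```

View pics/sp.png

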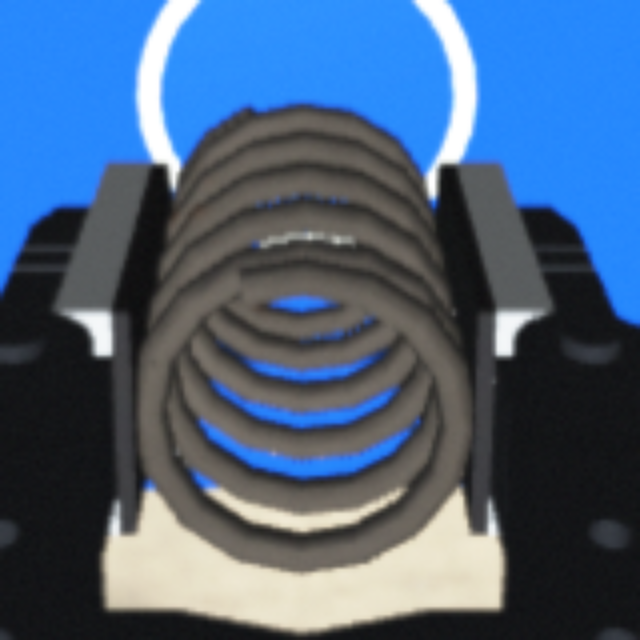

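Request:
send_rows --plan '[{"tx": -0.0023,"ty": 0,"tz": -0.008,"wx": 0,"wy": 0,"wz": 0,"gripper": 0.8},{"tx": 0,"ty": 0,"tz": -0.01,"wx": 0,"wy": 0,"wz": 0,"gripper": 0.8},{"tx": 0,"ty": 0,"tz": -0.01,"wx": 0,"wy": 0,"wz": 0,"gripper": 0.8},{"tx": 0,"ty": 0,"tz": -0.006,"wx": 0,"wy": 0,"wz": 0,"gripper": 0.8},{"tx": 0,"ty": 0,"tz": -0.003,"wx": 0,"wy": 0,"wz": 0,"gripper": 0.8},{"tx": 0,"ty": 0,"tz": -0.001,"wx": 0,"wy": 0,"wz": 0,"gripper": 0.8},{"tx": 0,"ty": 0,"tz": 0,"wx": 0,"wy": 0,"wz": 0,"gripper": 0.8},{"tx": 0,"ty": 0,"tz": 0,"wx": 0,"wy": 0,"wz": 0,"gripper": 0.8}]'

```text
clock: 18.7
position: [0.5851, 0.2867, 0.0364]
orientation: [2.106, 2.321, 0.018]
force: [0.1, 0.2, 0.2]
opening: 0.0303
```

```bash
python3 st.py
```

```text
18.7 [0.5851 0.2867 0.0364] [ 9.550e+01 -1.000e-01  1.792e+02] [-0.04  1.22 -1.03  1.59  1.19  1.05  0.23] 0.0303 [0.1 0.2 0.2]
```

Request:
send_rows --plan '[{"tx": 0.0004,"ty": -0.001,"tz": -0.001,"wx": 0,"wy": 0,"wz": 0,"gripper": 0.8},{"tx": 0,"ty": 0,"tz": -0.001,"wx": 0,"wy": 0,"wz": 0,"gripper": 0.8},{"tx": 0,"ty": 0,"tz": -0.0007,"wx": 0,"wy": 0,"wz": 0,"gripper": 0.8},{"tx": 0,"ty": 0,"tz": 0,"wx": 0,"wy": 0,"wz": 0,"gripper": 0.8},{"tx": 0,"ty": 0,"tz": 0,"wx": 0,"wy": 0,"wz": 0,"gripper": 0.8},{"tx": 0,"ty": 0,"tz": 0,"wx": 0,"wy": 0,"wz": 0,"gripper": 0.62},{"tx": 0,"ty": 0,"tz": 0,"wx": 0,"wy": 0,"wz": 0,"gripper": 0.58},{"tx": 0,"ty": 0,"tz": 0,"wx": 0,"wy": 0,"wz": 0,"gripper": 0.5}]'

```text
clock: 19.37
position: [0.5853, 0.2855, 0.0333]
orientation: [2.106, 2.321, 0.017]
force: [0.2, -0.3, 0.2]
opening: 0.0427
```

Request:
send_rows --plan '[{"tx": 0,"ty": 0,"tz": 0,"wx": 0,"wy": 0,"wz": 0,"gripper": 0.3},{"tx": 0,"ty": 0,"tz": 0,"wx": 0,"wy": 0,"wz": 0,"gripper": 0},{"tx": 0,"ty": 0,"tz": 0,"wx": 0,"wy": 0,"wz": 0,"gripper": 0},{"tx": 0,"ty": 0,"tz": 0.01,"wx": 0,"wy": 0,"wz": 0,"gripper": 0},{"tx": 0,"ty": 0,"tz": 0.025,"wx": 0,"wy": 0,"wz": 0,"gripper": 0},{"tx": 0,"ty": 0,"tz": 0.03,"wx": 0,"wy": 0,"wz": 0,"gripper": 0},{"tx": 0,"ty": 0,"tz": 0.03,"wx": 0,"wy": 0,"wz": 0,"gripper": 0},{"tx": 0,"ty": 0,"tz": 0.005,"wx": 0,"wy": 0,"wz": 0,"gripper": 0}]'

```text
clock: 20.03
position: [0.5868, 0.2884, 0.1399]
orientation: [2.106, 2.321, 0.031]
force: [-0.3, 0.8, 0.1]
opening: 0.0857
```

```bash
python3 look.py 12 wrist;python3 st.py
```

```text
20.0333 [0.5868 0.2884 0.1399] [2.106 2.321 0.031] [-0.3  0.8  0.1] 0.08567454613844201 [-0.01  1.09 -1.11  1.56  1.06  1.16  0.31]
20.0833 [0.5867 0.2877 0.1387] [ 95.6  -0.4 178.9] [-0.01  1.09 -1.11  1.56  1.06  1.16  0.31] 0.0857 [-0.1  0.3  0.2]
```

View pics/wrist12.png

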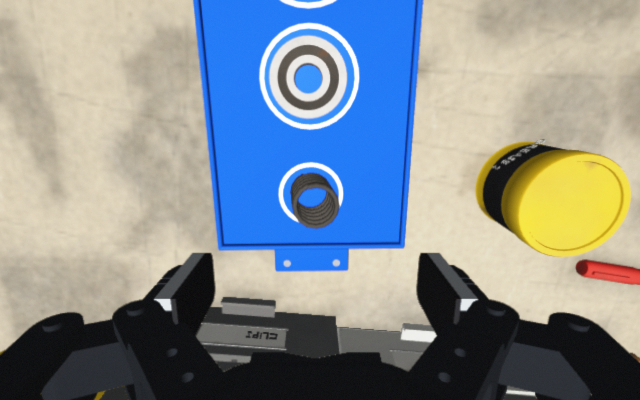

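Request:
send_rows --plan '[{"tx": 0,"ty": -0.02,"tz": 0.002,"wx": 0,"wy": 0,"wz": -1.4,"gripper": 0},{"tx": 0,"ty": -0.035,"tz": 0,"wx": 0,"wy": 0,"wz": -1.4,"gripper": 0},{"tx": 0,"ty": -0.038,"tz": 0,"wx": 0,"wy": 0,"wz": -1.4,"gripper": 0},{"tx": 0,"ty": -0.038,"tz": 0,"wx": 0,"wy": 0,"wz": -1.4,"gripper": 0},{"tx": 0,"ty": -0.038,"tz": 0,"wx": 0,"wy": 0,"wz": -1.4,"gripper": 0},{"tx": 0,"ty": -0.038,"tz": 0,"wx": 0,"wy": 0,"wz": -1.4,"gripper": 0},{"tx": 0,"ty": -0.038,"tz": 0,"wx": 0,"wy": 0,"wz": -1.4,"gripper": 0},{"tx": 0,"ty": -0.038,"tz": 0,"wx": 0,"wy": 0,"wz": -1.4,"gripper": 0}]'

```text
clock: 20.75
position: [0.5847, 0.0002, 0.1349]
orientation: [2.323, 2.102, 0.014]
force: [0.5, 0.4, -0.4]
opening: 0.0855
```

Request:
send_rows --plan '[{"tx": 0,"ty": -0.038,"tz": 0,"wx": 0,"wy": 0,"wz": -1.4,"gripper": 0},{"tx": 0,"ty": -0.038,"tz": 0,"wx": 0,"wy": 0,"wz": -1.2,"gripper": 0},{"tx": 0,"ty": -0.038,"tz": 0,"wx": 0,"wy": 0,"wz": 0,"gripper": 0},{"tx": 0,"ty": -0.02,"tz": 0,"wx": 0,"wy": 0,"wz": 0,"gripper": 0},{"tx": 0,"ty": -0.01,"tz": 0,"wx": 0,"wy": 0,"wz": 0,"gripper": 0},{"tx": 0,"ty": 0,"tz": 0,"wx": 0,"wy": 0,"wz": 0,"gripper": 0},{"tx": 0,"ty": 0,"tz": 0,"wx": 0,"wy": 0,"wz": 0,"gripper": 0},{"tx": 0,"ty": 0,"tz": 0,"wx": 0,"wy": 0,"wz": 0,"gripper": 0}]'

```text
clock: 21.42
position: [0.5856, -0.1387, 0.1357]
orientation: [2.366, 2.055, 0.018]
force: [-0.2, 0.1, 0.3]
opening: 0.085
```

```bash
python3 look.py 13 wrist;python3 st.py
```

```text
21.4167 [ 0.5856 -0.1387  0.1357] [2.366 2.055 0.018] [-0.2  0.1  0.3] 0.08499160145066753 [ 0.71  1.05 -1.1   1.72  1.07  1.08  0.67]
21.4667 [ 0.5856 -0.1386  0.1357] [ 82.   -0.2 179.2] [ 0.71  1.05 -1.1   1.72  1.07  1.08  0.67] 0.0856 [ 0.1  0.6 -0.4]
```

View pics/wrist13.png

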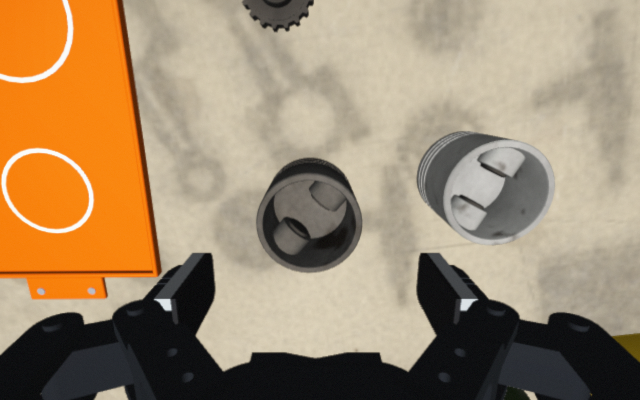

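The dark piston's rim is centred near (310,222), and the light piston is clear to the right.

```bash
python3 - <<'E'
from h import *
import pickle
s,f=pickle.load(open('wrist13.pkl','rb'))
g=cv2.cvtColor(f['img'],cv2.COLOR_RGB2GRAY); k=np.zeros_like(g);k[150:285,245:372]=cv2.GaussianBlur(g,(3,3),0)[150:285,245:372]<125
k=cv2.morphologyEx(k,cv2.MORPH_OPEN,np.ones((5,5)))
cs,_=cv2.findContours(k,cv2.RETR_EXTERNAL,cv2.CHAIN_APPROX_NONE);c=max(cs,key=cv2.contourArea).reshape(-1,2)
print(c.min(0),c.max(0))
c=c[c[:,1]>222]
P=np.array([onz(f,s,u,v,.058)[:2] for u,v in c])
A=np.c_[2*P,np.ones(len(P))]; x=np.linalg.lstsq(A,(P**2).sum(1),rcond=None)[0]; r=np.sqrt(x[2]+x[0]**2+x[1]**2)
print(x[:2],2000*r,np.abs(np.hypot(*(P-x[:2]).T)-r).max())
E
```

```text
[256 157] [361 271]
[ 0.58758206 -0.14269787] 64.79255903593693 0.0005537057689164598
```

Request:
send_rows --plan '[{"tx": 0.0017,"ty": -0.004,"tz": -0.012,"wx": 0,"wy": 0,"wz": 0,"gripper": 0},{"tx": 0,"ty": 0,"tz": -0.016,"wx": 0,"wy": 0,"wz": 0,"gripper": 0},{"tx": 0,"ty": 0,"tz": -0.012,"wx": 0,"wy": 0,"wz": 0,"gripper": 0},{"tx": 0,"ty": 0,"tz": -0.008,"wx": 0,"wy": 0,"wz": 0,"gripper": 0},{"tx": 0,"ty": 0,"tz": -0.004,"wx": 0,"wy": 0,"wz": 0,"gripper": 0},{"tx": 0,"ty": 0,"tz": 0,"wx": 0,"wy": 0,"wz": 0,"gripper": 0},{"tx": 0,"ty": 0,"tz": 0,"wx": 0,"wy": 0,"wz": 0,"gripper": 0},{"tx": 0,"ty": 0,"tz": 0,"wx": 0,"wy": 0,"wz": 0,"gripper": 0}]'

```text
clock: 22.13
position: [0.5876, -0.1453, 0.084]
orientation: [2.368, 2.05, 0.017]
force: [0.3, -0.1, -0.9]
opening: 0.0857
```

```bash
python3 look.py 14 wrist;python3 st.py
```

```text
22.1333 [ 0.5876 -0.1453  0.084 ] [2.368 2.05  0.017] [ 0.3 -0.1 -0.9] 0.08565011338004677 [ 0.7   1.12 -1.05  1.74  1.15  1.02  0.62]
22.1833 [ 0.5877 -0.1454  0.0841] [ 8.180e+01 -1.000e-01  1.792e+02] [ 0.7   1.12 -1.05  1.74  1.15  1.02  0.62] 0.0854 [0.1 0.3 0.7]
```

View pics/wrist14.png

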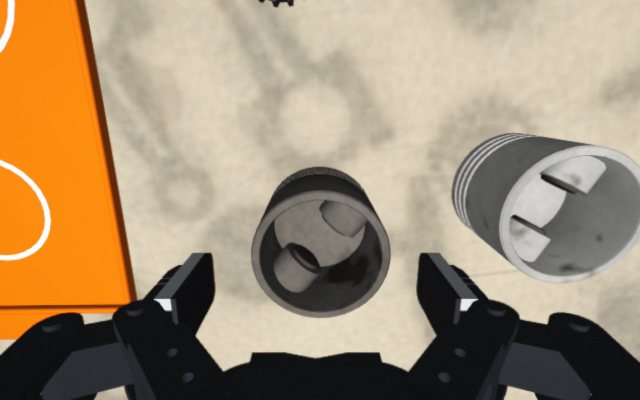

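```bash
python3 - <<'E'
from h import *
import pickle
s,f=pickle.load(open('wrist14.pkl','rb'))
for p in [(321,318),(321,190),(252,253),(390,253)]: print(onz(f,s,*p,.058))
E
```

```text
[ 0.62059354 -0.14706951  0.058     ]
[ 0.55587417 -0.13799291  0.058     ]
[ 0.58126267 -0.17395581  0.058     ]
[ 0.59052514 -0.11042825  0.058     ]
```

Request:
send_rows --plan '[{"tx": 0,"ty": 0.0028,"tz": -0.003,"wx": 0,"wy": 0,"wz": 0,"gripper": 0},{"tx": 0,"ty": 0,"tz": -0.012,"wx": 0,"wy": 0,"wz": 0,"gripper": 0},{"tx": 0,"ty": 0,"tz": -0.015,"wx": 0,"wy": 0,"wz": 0,"gripper": 0},{"tx": 0,"ty": 0,"tz": -0.012,"wx": 0,"wy": 0,"wz": 0,"gripper": 0},{"tx": 0,"ty": 0,"tz": -0.008,"wx": 0,"wy": 0,"wz": 0,"gripper": 0},{"tx": 0,"ty": 0,"tz": -0.004,"wx": 0,"wy": 0,"wz": 0,"gripper": 0},{"tx": 0,"ty": 0,"tz": 0,"wx": 0,"wy": 0,"wz": 0,"gripper": 0},{"tx": 0,"ty": 0,"tz": 0,"wx": 0,"wy": 0,"wz": 0,"gripper": 0}]'

```text
clock: 22.85
position: [0.5872, -0.1425, 0.0292]
orientation: [2.369, 2.05, 0.016]
force: [0.2, -0.6, -0.3]
opening: 0.0854
```

Request:
send_rows --plan '[{"tx": 0,"ty": 0,"tz": 0,"wx": 0,"wy": 0,"wz": 0,"gripper": 0.1},{"tx": 0,"ty": 0,"tz": 0,"wx": 0,"wy": 0,"wz": 0,"gripper": 0.2},{"tx": 0,"ty": 0,"tz": 0,"wx": 0,"wy": 0,"wz": 0,"gripper": 0.6},{"tx": 0,"ty": 0,"tz": 0,"wx": 0,"wy": 0,"wz": 0,"gripper": 0.6},{"tx": 0,"ty": 0,"tz": 0,"wx": 0,"wy": 0,"wz": 0,"gripper": 0.6},{"tx": 0,"ty": 0,"tz": 0,"wx": 0,"wy": 0,"wz": 0,"gripper": 0.6},{"tx": 0,"ty": 0,"tz": 0,"wx": 0,"wy": 0,"wz": 0,"gripper": 0.6},{"tx": 0,"ty": 0,"tz": 0,"wx": 0,"wy": 0,"wz": 0,"gripper": 0.6}]'

```text
clock: 23.52
position: [0.5878, -0.1427, 0.0305]
orientation: [2.368, 2.049, 0.017]
force: [-0.5, -0.2, 5.8]
opening: 0.0646
```

```bash
python3 look.py 15 wrist;python3 st.py
```

```text
23.5167 [ 0.5878 -0.1427  0.0305] [2.368 2.049 0.017] [-0.5 -0.2  5.8] 0.06457047362808477 [ 0.67  1.19 -1.    1.74  1.24  0.97  0.57]
23.5667 [ 0.5878 -0.1427  0.0305] [ 8.170e+01 -1.000e-01  1.792e+02] [ 0.67  1.19 -1.    1.74  1.24  0.97  0.57] 0.0645 [-0.6 -1.   6.3]
```

View pics/wrist15.png

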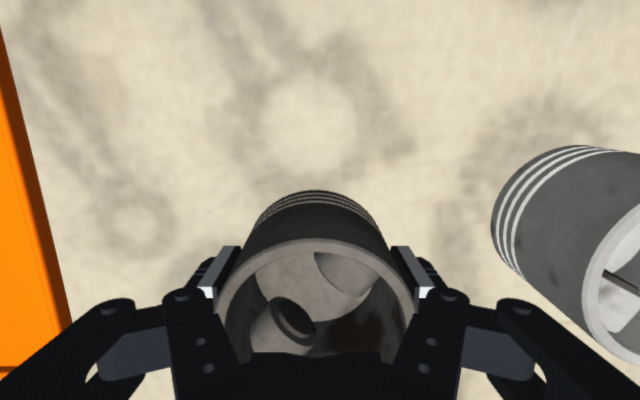

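Request:
send_rows --plan '[{"tx": 0,"ty": 0,"tz": 0.01,"wx": 0,"wy": 0,"wz": 0,"gripper": 0.6},{"tx": 0,"ty": 0,"tz": 0.02,"wx": 0,"wy": 0,"wz": 0,"gripper": 0.6},{"tx": -0.005,"ty": -0.006,"tz": 0.025,"wx": 0,"wy": 0,"wz": 0,"gripper": 0.6},{"tx": -0.013,"ty": -0.015,"tz": 0.015,"wx": 0,"wy": 0,"wz": 0,"gripper": 0.6},{"tx": -0.02,"ty": -0.023,"tz": 0,"wx": 0,"wy": 0,"wz": 0,"gripper": 0.6},{"tx": -0.02,"ty": -0.023,"tz": 0,"wx": 0,"wy": 0,"wz": 0,"gripper": 0.6},{"tx": -0.02,"ty": -0.023,"tz": 0,"wx": 0,"wy": 0,"wz": 0,"gripper": 0.6},{"tx": -0.02,"ty": -0.023,"tz": 0,"wx": 0,"wy": 0,"wz": 0,"gripper": 0.6}]'

```text
clock: 24.23
position: [0.4876, -0.2569, 0.0995]
orientation: [2.369, 2.05, 0.013]
force: [0.3, -0.3, -3.0]
opening: 0.0644
```

Request:
send_rows --plan '[{"tx": -0.02,"ty": -0.023,"tz": 0,"wx": 0,"wy": 0,"wz": 0,"gripper": 0.6},{"tx": -0.018,"ty": -0.021,"tz": 0,"wx": 0,"wy": 0,"wz": 0,"gripper": 0.6},{"tx": -0.012,"ty": -0.014,"tz": -0.005,"wx": 0,"wy": 0,"wz": 0,"gripper": 0.6},{"tx": -0.0045,"ty": -0.0065,"tz": -0.008,"wx": 0,"wy": 0,"wz": 0,"gripper": 0.6},{"tx": 0,"ty": 0,"tz": -0.008,"wx": 0,"wy": 0,"wz": 0,"gripper": 0.6},{"tx": 0,"ty": 0,"tz": -0.004,"wx": 0,"wy": 0,"wz": 0,"gripper": 0.6},{"tx": 0,"ty": 0,"tz": 0,"wx": 0,"wy": 0,"wz": 0,"gripper": 0.6},{"tx": 0,"ty": 0,"tz": 0,"wx": 0,"wy": 0,"wz": 0,"gripper": 0.6}]'

```text
clock: 24.9
position: [0.436, -0.3184, 0.0744]
orientation: [2.366, 2.054, 0.018]
force: [0.6, -0.2, -2.3]
opening: 0.0645
```

```bash
python3 look.py 16 wrist;python3 st.py
```

```text
24.9 [ 0.436  -0.3184  0.0744] [2.366 2.054 0.018] [ 0.6 -0.2 -2.3] 0.06447175061783238 [ 1.11  1.09 -1.04  1.94  1.24  0.93  0.85]
24.95 [ 0.436  -0.3187  0.0746] [ 81.9  -0.2 179.2] [ 1.11  1.09 -1.04  1.93  1.24  0.93  0.85] 0.0645 [-0.1 -0.3 -3.3]
```

View pics/wrist16.png

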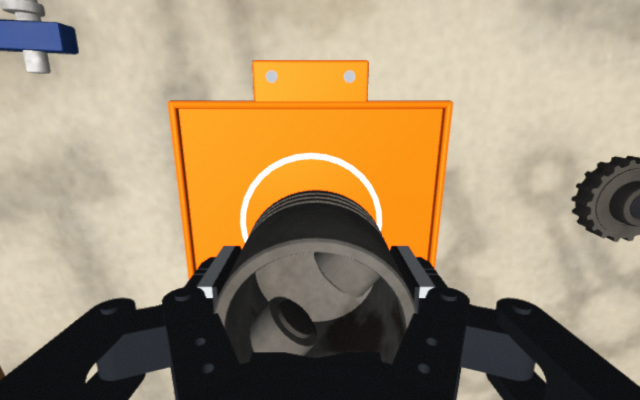

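```bash
python3 - <<'E'
from h import *
import pickle
s,f=pickle.load(open('wrist16.pkl','rb'))
print(intool(f,318,190,.0305))
w=cv2.inRange(cv2.cvtColor(f['img'],cv2.COLOR_RGB2HSV),(0,0,190),(180,70,255)); w[:150]=0;w[240:]=0;w[:,:238]=0;w[:,385:]=0
v,u=np.where(w>0)
P=np.array([onz(f,s,a,b,.004)[:2] for a,b in zip(u,v)])
A=np.c_[2*P,np.ones(len(P))]; x=np.linalg.lstsq(A,(P**2).sum(1),rcond=None)[0];print(x[:2],2000*np.sqrt(x[2]+x[0]**2+x[1]**2))
E
```

```text
[ 0.00131196 -0.03159728  0.0305    ]
[ 0.43518481 -0.32068625] 80.50623388585122
```

Request:
send_rows --plan '[{"tx": -0.0013,"ty": -0.0018,"tz": -0.008,"wx": 0,"wy": 0,"wz": 0,"gripper": 0.6},{"tx": 0,"ty": 0,"tz": -0.01,"wx": 0,"wy": 0,"wz": 0,"gripper": 0.6},{"tx": 0,"ty": 0,"tz": -0.01,"wx": 0,"wy": 0,"wz": 0,"gripper": 0.6},{"tx": 0,"ty": 0,"tz": -0.006,"wx": 0,"wy": 0,"wz": 0,"gripper": 0.6},{"tx": 0,"ty": 0,"tz": -0.003,"wx": 0,"wy": 0,"wz": 0,"gripper": 0.6},{"tx": 0,"ty": 0,"tz": 0,"wx": 0,"wy": 0,"wz": 0,"gripper": 0.6},{"tx": 0,"ty": 0,"tz": 0,"wx": 0,"wy": 0,"wz": 0,"gripper": 0.6},{"tx": 0,"ty": 0,"tz": 0,"wx": 0,"wy": 0,"wz": 0,"gripper": 0.6}]'

```text
clock: 25.62
position: [0.4337, -0.322, 0.0377]
orientation: [2.368, 2.05, 0.016]
force: [0.5, 0.2, -4.1]
opening: 0.0647
```

```bash
python3 st.py
```

```text
25.6167 [ 0.4337 -0.322   0.0377] [ 8.170e+01 -1.000e-01  1.792e+02] [ 1.1   1.14 -1.    1.94  1.32  0.9   0.8 ] 0.0647 [ 0.5  0.2 -4.1]
```

Request:
send_rows --plan '[{"tx": 0.001,"ty": 0.0015,"tz": -0.001,"wx": 0,"wy": 0,"wz": 0,"gripper": 0.6},{"tx": 0,"ty": 0,"tz": -0.001,"wx": 0,"wy": 0,"wz": 0,"gripper": 0.6},{"tx": 0,"ty": 0,"tz": -0.001,"wx": 0,"wy": 0,"wz": 0,"gripper": 0.6},{"tx": 0,"ty": 0,"tz": 0,"wx": 0,"wy": 0,"wz": 0,"gripper": 0.6},{"tx": 0,"ty": 0,"tz": 0,"wx": 0,"wy": 0,"wz": 0,"gripper": 0.6},{"tx": 0,"ty": 0,"tz": 0,"wx": 0,"wy": 0,"wz": 0,"gripper": 0.2},{"tx": 0,"ty": 0,"tz": 0,"wx": 0,"wy": 0,"wz": 0,"gripper": 0.1},{"tx": 0,"ty": 0,"tz": 0,"wx": 0,"wy": 0,"wz": 0,"gripper": 0}]'

```text
clock: 26.28
position: [0.4346, -0.3206, 0.0347]
orientation: [2.368, 2.05, 0.016]
force: [0.1, -0.1, -0.4]
opening: 0.0848
```

Request:
send_rows --plan '[{"tx": 0,"ty": 0,"tz": 0,"wx": 0,"wy": 0,"wz": 0,"gripper": 0},{"tx": 0,"ty": 0,"tz": 0.01,"wx": 0,"wy": 0,"wz": 0,"gripper": 0},{"tx": 0,"ty": 0,"tz": 0.02,"wx": 0,"wy": 0,"wz": 0,"gripper": 0},{"tx": 0,"ty": 0,"tz": 0.025,"wx": 0,"wy": 0,"wz": 0,"gripper": 0},{"tx": 0,"ty": 0,"tz": 0.025,"wx": 0,"wy": 0,"wz": 0,"gripper": 0},{"tx": 0,"ty": 0,"tz": 0.02,"wx": 0,"wy": 0,"wz": 0,"gripper": 0},{"tx": 0,"ty": 0,"tz": 0.005,"wx": 0,"wy": 0,"wz": 0,"gripper": 0},{"tx": 0,"ty": 0,"tz": 0,"wx": 0,"wy": 0,"wz": 0,"gripper": 0}]'

```text
clock: 26.95
position: [0.4353, -0.3208, 0.1415]
orientation: [2.366, 2.048, 0.017]
force: [-0.4, 0.1, 0.3]
opening: 0.0853
```

```bash
python3 look.py 17 wrist;python3 st.py
```

```text
26.95 [ 0.4353 -0.3208  0.1415] [2.366 2.048 0.017] [-0.4  0.1  0.3] 0.08532189276555942 [ 1.15  0.99 -1.11  1.91  1.1   1.    0.94]
27.0 [ 0.4344 -0.3208  0.14  ] [ 81.7  -0.  179.2] [ 1.15  0.99 -1.11  1.91  1.1   1.    0.94] 0.0857 [-0.3 -0.5 -1.3]
```

View pics/wrist17.png

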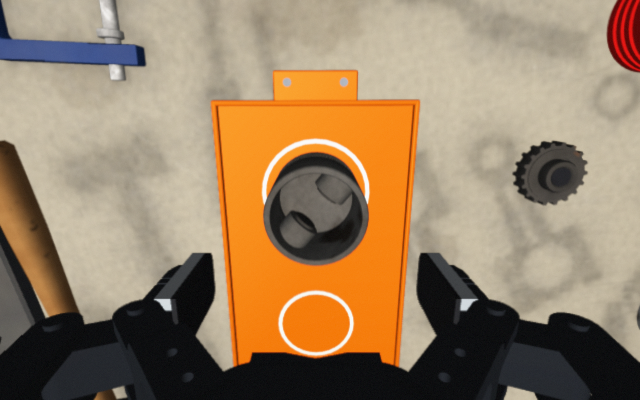

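The piston stands in the large orange ring. The dark gear's hub is at about (562,176).

```bash
python3 - <<'E'
from h import *
import pickle
s,f=pickle.load(open('wrist17.pkl','rb'))
print(onz(f,s,562,176,.02), onz(f,s,550,173,.006), [onz(f,s,u,v,.058) for u,v in [(264,215),(369,215),(316,265)]])
E
```

```text
[ 0.44360514 -0.1435828   0.02      ] [ 0.44453165 -0.14279938  0.006     ] [array([ 0.4299001 , -0.35251577,  0.058     ]), array([ 0.43936957, -0.28719613,  0.058     ]), array([ 0.46899332, -0.3251351 ,  0.058     ])]
```

Request:
send_rows --plan '[{"tx": 0.001,"ty": 0.02,"tz": 0,"wx": 0,"wy": 0,"wz": 0,"gripper": 0},{"tx": 0.002,"ty": 0.035,"tz": 0,"wx": 0,"wy": 0,"wz": 0,"gripper": 0},{"tx": 0.002,"ty": 0.037,"tz": 0,"wx": 0,"wy": 0,"wz": 0,"gripper": 0},{"tx": 0.002,"ty": 0.037,"tz": -0.01,"wx": 0,"wy": 0,"wz": 0,"gripper": 0},{"tx": 0.002,"ty": 0.03,"tz": -0.015,"wx": 0,"wy": 0,"wz": 0,"gripper": 0},{"tx": 0.001,"ty": 0.016,"tz": -0.015,"wx": 0,"wy": 0,"wz": 0,"gripper": 0},{"tx": 0,"ty": 0.004,"tz": -0.01,"wx": 0,"wy": 0,"wz": 0,"gripper": 0},{"tx": 0,"ty": 0,"tz": -0.005,"wx": 0,"wy": 0,"wz": 0,"gripper": 0}]'

```text
clock: 27.67
position: [0.4432, -0.1397, 0.0825]
orientation: [2.367, 2.057, 0.013]
force: [0.1, -0.2, -0.2]
opening: 0.0856
```

Request:
send_rows --plan '[{"tx": 0,"ty": 0,"tz": -0.01,"wx": 0,"wy": 0,"wz": 0,"gripper": 0},{"tx": 0,"ty": 0,"tz": -0.01,"wx": 0,"wy": 0,"wz": 0,"gripper": 0},{"tx": 0,"ty": 0,"tz": -0.01,"wx": 0,"wy": 0,"wz": 0,"gripper": 0},{"tx": 0,"ty": 0,"tz": -0.005,"wx": 0,"wy": 0,"wz": 0,"gripper": 0},{"tx": 0,"ty": 0,"tz": 0,"wx": 0,"wy": 0,"wz": 0,"gripper": 0},{"tx": 0,"ty": 0,"tz": 0,"wx": 0,"wy": 0,"wz": 0,"gripper": 0},{"tx": 0,"ty": 0,"tz": 0,"wx": 0,"wy": 0,"wz": 0,"gripper": 0},{"tx": 0,"ty": 0,"tz": 0,"wx": 0,"wy": 0,"wz": 0,"gripper": 0}]'

```text
clock: 28.33
position: [0.4446, -0.1417, 0.0499]
orientation: [2.369, 2.049, 0.016]
force: [0.5, 0.2, 0.8]
opening: 0.0852
```

```bash
python3 look.py 18 wrist;python3 st.py
```

```text
28.3333 [ 0.4446 -0.1417  0.0499] [2.369 2.049 0.016] [0.5 0.2 0.8] 0.08518976528950882 [ 0.77  1.09 -0.99  2.16  1.43  0.84  0.24]
28.3833 [ 0.4446 -0.1417  0.0499] [ 8.170e+01 -1.000e-01  1.792e+02] [ 0.77  1.09 -0.99  2.16  1.43  0.84  0.24] 0.0854 [-0.4 -0.5  0.9]
```

View pics/wrist18.png

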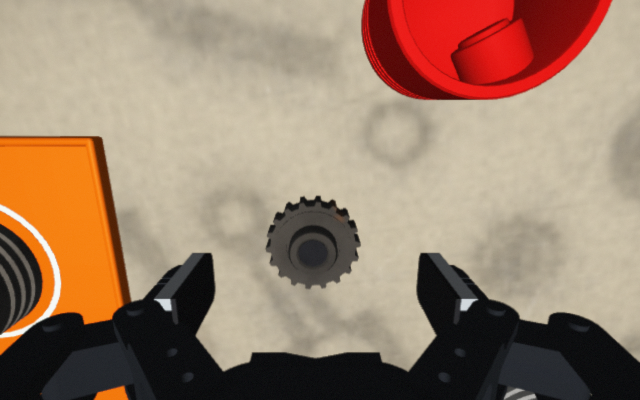

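```bash
python3 - <<'E'
from h import *
import pickle
s,f=pickle.load(open('wrist18.pkl','rb'))
print(onz(f,s,314,252,.020)-s['position'],onz(f,s,313.5,243.5,.012)-s['position'], onz(f,s,313,291,.012),onz(f,s,313,200,.006))
E
```

```text
[-0.00090121 -0.00037147 -0.02987423] [-0.00179992 -0.00051156 -0.03787423] [ 0.4692612  -0.14638801  0.012     ] [ 0.42209502 -0.13947313  0.006     ]
```

Request:
send_rows --plan '[{"tx": -0.001,"ty": 0,"tz": -0.008,"wx": 0,"wy": 0,"wz": 0,"gripper": 0},{"tx": 0,"ty": 0,"tz": -0.01,"wx": 0,"wy": 0,"wz": 0,"gripper": 0},{"tx": 0,"ty": 0,"tz": -0.006,"wx": 0,"wy": 0,"wz": 0,"gripper": 0},{"tx": 0,"ty": 0,"tz": -0.003,"wx": 0,"wy": 0,"wz": 0,"gripper": 0},{"tx": 0,"ty": 0,"tz": -0.001,"wx": 0,"wy": 0,"wz": 0,"gripper": 0},{"tx": 0,"ty": 0,"tz": 0,"wx": 0,"wy": 0,"wz": 0,"gripper": 0.1},{"tx": 0,"ty": 0,"tz": 0,"wx": 0,"wy": 0,"wz": 0,"gripper": 0.2},{"tx": 0,"ty": 0,"tz": 0,"wx": 0,"wy": 0,"wz": 0,"gripper": 0.3}]'

```text
clock: 29.05
position: [0.4436, -0.1415, 0.0218]
orientation: [2.368, 2.05, 0.016]
force: [0.7, -1.3, -0.5]
opening: 0.0601
```

Request:
send_rows --plan '[{"tx": 0,"ty": 0,"tz": 0,"wx": 0,"wy": 0,"wz": 0,"gripper": 0.7},{"tx": 0,"ty": 0,"tz": 0,"wx": 0,"wy": 0,"wz": 0,"gripper": 0.7},{"tx": 0,"ty": 0,"tz": 0,"wx": 0,"wy": 0,"wz": 0,"gripper": 0.7},{"tx": 0,"ty": 0,"tz": 0,"wx": 0,"wy": 0,"wz": 0,"gripper": 0.7},{"tx": 0,"ty": 0,"tz": 0,"wx": 0,"wy": 0,"wz": 0,"gripper": 0.7},{"tx": 0,"ty": 0,"tz": 0,"wx": 0,"wy": 0,"wz": 0,"gripper": 0.7},{"tx": 0,"ty": 0,"tz": 0,"wx": 0,"wy": 0,"wz": 0,"gripper": 0.7},{"tx": 0,"ty": 0,"tz": 0,"wx": 0,"wy": 0,"wz": 0,"gripper": 0.7}]'

```text
clock: 29.72
position: [0.4435, -0.1417, 0.0223]
orientation: [2.368, 2.049, 0.015]
force: [-1.8, -0.6, 8.0]
opening: 0.0457
```

```bash
python3 st.py
```

```text
29.7167 [ 0.4435 -0.1417  0.0223] [ 81.8  -0.  179.2] [ 0.76  1.14 -0.96  2.16  1.51  0.84  0.18] 0.0457 [-1.8 -0.6  8. ]
```

Request:
send_rows --plan '[{"tx": 0,"ty": 0,"tz": 0.01,"wx": 0,"wy": 0,"wz": 0,"gripper": 0.7},{"tx": 0,"ty": 0,"tz": 0.025,"wx": 0,"wy": 0,"wz": 0,"gripper": 0.7},{"tx": 0.006,"ty": -0.01,"tz": 0.03,"wx": 0,"wy": 0,"wz": 0,"gripper": 0.7},{"tx": 0.012,"ty": -0.02,"tz": 0.02,"wx": 0,"wy": 0,"wz": 0,"gripper": 0.7},{"tx": 0.016,"ty": -0.028,"tz": 0,"wx": 0,"wy": 0,"wz": 0,"gripper": 0.7},{"tx": 0.016,"ty": -0.028,"tz": 0,"wx": 0,"wy": 0,"wz": 0,"gripper": 0.7},{"tx": 0.016,"ty": -0.028,"tz": 0,"wx": 0,"wy": 0,"wz": 0,"gripper": 0.7},{"tx": 0.016,"ty": -0.028,"tz": 0,"wx": 0,"wy": 0,"wz": 0,"gripper": 0.7}]'

```text
clock: 30.38
position: [0.5254, -0.2854, 0.1067]
orientation: [2.369, 2.05, 0.014]
force: [0.7, -0.4, -1.8]
opening: 0.0452
```

Request:
send_rows --plan '[{"tx": 0.015,"ty": -0.027,"tz": 0,"wx": 0,"wy": 0,"wz": 0,"gripper": 0.7},{"tx": 0.01,"ty": -0.018,"tz": -0.005,"wx": 0,"wy": 0,"wz": 0,"gripper": 0.7},{"tx": 0.0036,"ty": -0.0085,"tz": -0.015,"wx": 0,"wy": 0,"wz": 0,"gripper": 0.7},{"tx": 0,"ty": 0,"tz": -0.015,"wx": 0,"wy": 0,"wz": 0,"gripper": 0.7},{"tx": 0,"ty": 0,"tz": -0.008,"wx": 0,"wy": 0,"wz": 0,"gripper": 0.7},{"tx": 0,"ty": 0,"tz": 0,"wx": 0,"wy": 0,"wz": 0,"gripper": 0.7},{"tx": 0,"ty": 0,"tz": 0,"wx": 0,"wy": 0,"wz": 0,"gripper": 0.7},{"tx": 0,"ty": 0,"tz": 0,"wx": 0,"wy": 0,"wz": 0,"gripper": 0.7}]'

```text
clock: 31.05
position: [0.5542, -0.3358, 0.0641]
orientation: [2.367, 2.052, 0.017]
force: [-0.3, 0.7, -1.2]
opening: 0.0452
```

```bash
python3 look.py 19 wrist;python3 st.py
```

```text
31.05 [ 0.5542 -0.3358  0.0641] [2.367 2.052 0.017] [-0.3  0.7 -1.2] 0.045162357577744866 [ 0.96  1.17 -1.01  1.6   1.12  1.04  1.03]
31.1 [ 0.5544 -0.3361  0.0644] [ 8.180e+01 -1.000e-01  1.792e+02] [ 0.96  1.17 -1.01  1.6   1.12  1.04  1.03] 0.0455 [ 0.5  0.1 -0.9]
```

View pics/wrist19.png

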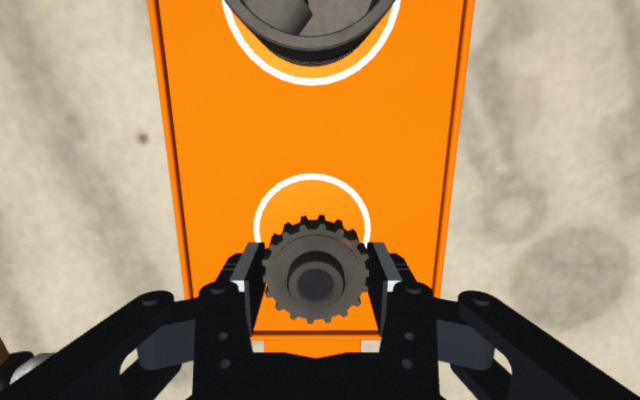

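```bash
python3 - <<'E'
from h import *
import pickle
s,f=pickle.load(open('wrist19.pkl','rb'))
g=cv2.cvtColor(f['img'],cv2.COLOR_RGB2GRAY);k=np.zeros_like(g);k[265:305,298:338]=g[265:305,298:338]<58
cs,_=cv2.findContours(k,cv2.RETR_EXTERNAL,cv2.CHAIN_APPROX_NONE);c=max(cs,key=cv2.contourArea);print(cv2.fitEllipse(c))
print(intool(f,318,285,.0023))
E
```

```text
((315.1603088378906, 284.6392517089844), (31.620643615722656, 35.01925277709961), 83.67096710205078)
[0.0011681  0.00057387 0.0023    ]
```

Request:
send_rows --plan '[{"tx": -0.0006,"ty": -0.0005,"tz": -0.008,"wx": 0,"wy": 0,"wz": 0,"gripper": 0.7},{"tx": 0,"ty": 0,"tz": -0.01,"wx": 0,"wy": 0,"wz": 0,"gripper": 0.7},{"tx": 0,"ty": 0,"tz": -0.009,"wx": 0,"wy": 0,"wz": 0,"gripper": 0.7},{"tx": 0,"ty": 0,"tz": -0.005,"wx": 0,"wy": 0,"wz": 0,"gripper": 0.7},{"tx": 0,"ty": 0,"tz": -0.002,"wx": 0,"wy": 0,"wz": 0,"gripper": 0.7},{"tx": 0,"ty": 0,"tz": 0,"wx": 0,"wy": 0,"wz": 0,"gripper": 0.7},{"tx": 0,"ty": 0,"tz": 0,"wx": 0,"wy": 0,"wz": 0,"gripper": 0.7},{"tx": 0,"ty": 0,"tz": 0,"wx": 0,"wy": 0,"wz": 0,"gripper": 0.7}]'

```text
clock: 31.77
position: [0.5537, -0.3375, 0.0298]
orientation: [2.368, 2.05, 0.016]
force: [0.7, -0.6, -1.5]
opening: 0.0453
```

```bash
python3 st.py
```

```text
31.7667 [ 0.5537 -0.3375  0.0298] [ 8.170e+01 -1.000e-01  1.792e+02] [ 0.95  1.21 -0.98  1.6   1.17  1.    1.  ] 0.0453 [ 0.7 -0.6 -1.5]
```

Request:
send_rows --plan '[{"tx": 0,"ty": 0,"tz": -0.0015,"wx": 0,"wy": 0,"wz": 0,"gripper": 0.7},{"tx": 0,"ty": 0,"tz": -0.001,"wx": 0,"wy": 0,"wz": 0,"gripper": 0.7},{"tx": 0,"ty": 0,"tz": -0.0008,"wx": 0,"wy": 0,"wz": 0,"gripper": 0.7},{"tx": 0,"ty": 0,"tz": 0,"wx": 0,"wy": 0,"wz": 0,"gripper": 0.7},{"tx": 0,"ty": 0,"tz": 0,"wx": 0,"wy": 0,"wz": 0,"gripper": 0.7},{"tx": 0,"ty": 0,"tz": 0,"wx": 0,"wy": 0,"wz": 0,"gripper": 0.4},{"tx": 0,"ty": 0,"tz": 0,"wx": 0,"wy": 0,"wz": 0,"gripper": 0.2},{"tx": 0,"ty": 0,"tz": 0,"wx": 0,"wy": 0,"wz": 0,"gripper": 0}]'

```text
clock: 32.43
position: [0.5534, -0.3375, 0.0261]
orientation: [2.369, 2.05, 0.016]
force: [-0.0, -0.2, 0.4]
opening: 0.0738
```

Request:
send_rows --plan '[{"tx": 0,"ty": 0,"tz": 0,"wx": 0,"wy": 0,"wz": 0,"gripper": 0},{"tx": 0,"ty": 0,"tz": 0.01,"wx": 0,"wy": 0,"wz": 0,"gripper": 0},{"tx": 0,"ty": 0,"tz": 0.025,"wx": 0,"wy": 0,"wz": 0,"gripper": 0},{"tx": 0,"ty": 0,"tz": 0.03,"wx": 0,"wy": 0,"wz": 0,"gripper": 0},{"tx": 0,"ty": 0,"tz": 0.03,"wx": 0,"wy": 0,"wz": 0,"gripper": 0},{"tx": 0,"ty": 0.02,"tz": 0.03,"wx": 0,"wy": 0,"wz": 0,"gripper": 0},{"tx": 0,"ty": 0.03,"tz": 0.03,"wx": 0,"wy": 0,"wz": 0,"gripper": 0},{"tx": 0,"ty": 0.03,"tz": 0.03,"wx": 0,"wy": 0,"wz": 0,"gripper": 0}]'

```text
clock: 33.1
position: [0.5531, -0.2582, 0.2121]
orientation: [2.371, 2.047, 0.016]
force: [0.9, 1.0, 0.0]
opening: 0.0856
```

Request:
send_rows --plan '[{"tx": 0,"ty": 0.03,"tz": 0.01,"wx": 0,"wy": 0,"wz": 0,"gripper": 0},{"tx": 0,"ty": 0.035,"tz": 0,"wx": 0,"wy": 0,"wz": 0,"gripper": 0},{"tx": 0,"ty": 0.035,"tz": 0,"wx": 0,"wy": 0,"wz": 0,"gripper": 0},{"tx": 0,"ty": 0.035,"tz": 0,"wx": 0,"wy": 0,"wz": 0,"gripper": 0},{"tx": 0,"ty": 0.035,"tz": 0,"wx": 0,"wy": 0,"wz": 0,"gripper": 0},{"tx": 0,"ty": 0.03,"tz": 0,"wx": 0,"wy": 0,"wz": 0,"gripper": 0},{"tx": 0,"ty": 0.01,"tz": 0,"wx": 0,"wy": 0,"wz": 0,"gripper": 0},{"tx": 0,"ty": 0,"tz": 0,"wx": 0,"wy": 0,"wz": 0,"gripper": 0}]'

```text
clock: 33.77
position: [0.5534, -0.0447, 0.2214]
orientation: [2.362, 2.058, 0.019]
force: [-0.4, 0.6, -0.3]
opening: 0.0858
```

```bash
python3 st.py; python3 look.py 20 wrist scene top
```

```text
33.7667 [ 0.5534 -0.0447  0.2214] [ 82.1  -0.2 179.2] [ 0.6   0.87 -1.13  1.8   0.91  1.08  0.56] 0.0858 [-0.4  0.6 -0.3]
33.8667 [ 0.5534 -0.0498  0.2202] [2.368 2.049 0.013] [-0.3 -0.6 -0.1] 0.08524293006841406 [ 0.61  0.87 -1.13  1.8   0.91  1.08  0.56]
```

View pics/wrist20.png

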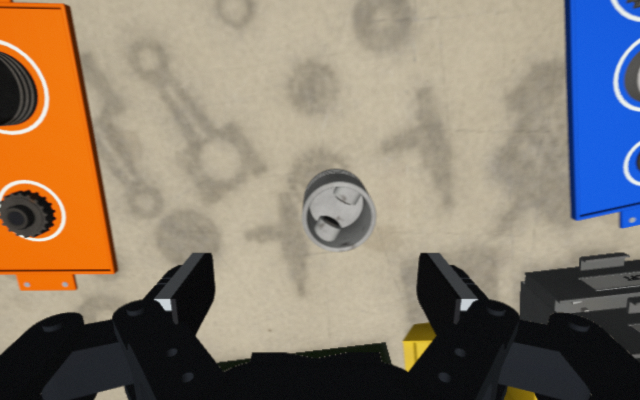

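View pics/scene20.png

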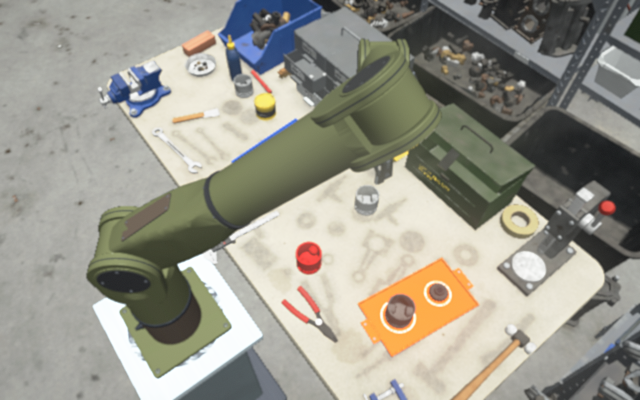

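View pics/top20.png

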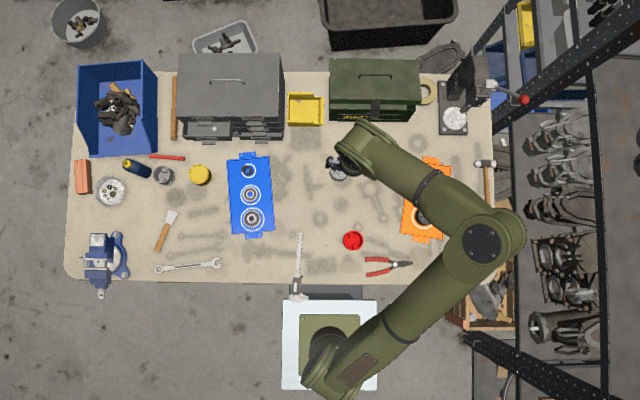

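```bash
python3 - <<'E'
from h import *
import pickle
s,f=pickle.load(open('top20.pkl','rb')); s2,f2=pickle.load(open('scene20.pkl','rb'))
a=cv2.resize(f['img'][145:245,220:285],(390,600),interpolation=cv2.INTER_CUBIC);b=cv2.resize(f2['img'][255:360,355:480],(400,336),interpolation=cv2.INTER_CUBIC)
c=np.zeros((600,800,3),np.uint8);c[:,:390]=a;c[:336,400:]=b;cv2.imwrite('pics/fin.png',c[:,:,::-1])
s,f=pickle.load(open('wrist20.pkl','rb'))
print('dgear hub',onz(f,s,16,215,.024))
print([np.round(proj(f2,None,(.5541,-.3372,z)),1).tolist() for z in (.004,.024)],[np.round(proj(f2,None,(.4353,-.3203,z)),1).tolist() for z in (.004,.062)])
E
```

```text
dgear hub [ 0.55139658 -0.3355642   0.024     ]
[[436.4, 293.4], [438.0, 290.1]] [[396.7, 315.9], [400.1, 306.7]]
```

View pics/fin.png

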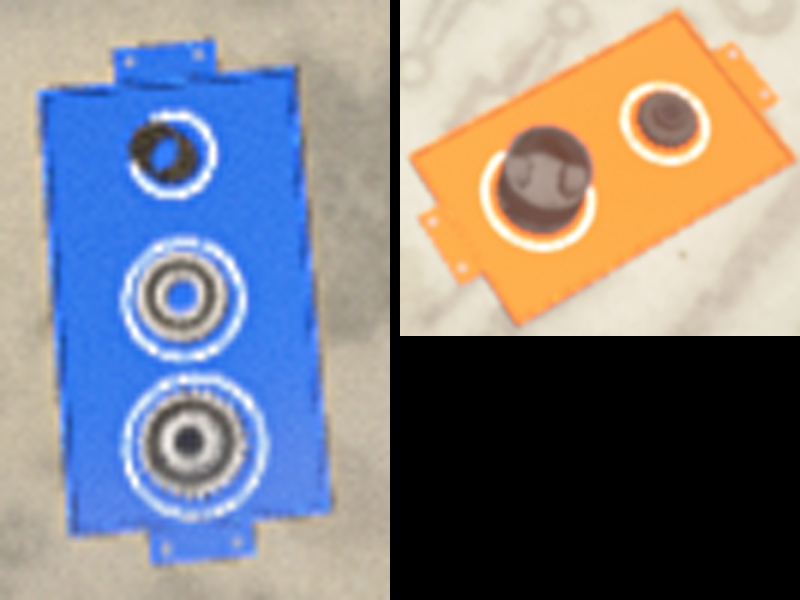

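```bash
python3 - <<'E'
from h import *
import pickle
s,f=pickle.load(open('wrist12.pkl','rb'))
cv2.imwrite('pics/sp12.png',cv2.resize(f['img'][150:240,265:355],(720,720),interpolation=cv2.INTER_CUBIC)[:,:,::-1])
print(onz(f,s,313,173,.004))
E
```

```text
[0.57095332 0.28644928 0.004     ]
```

View pics/sp12.png

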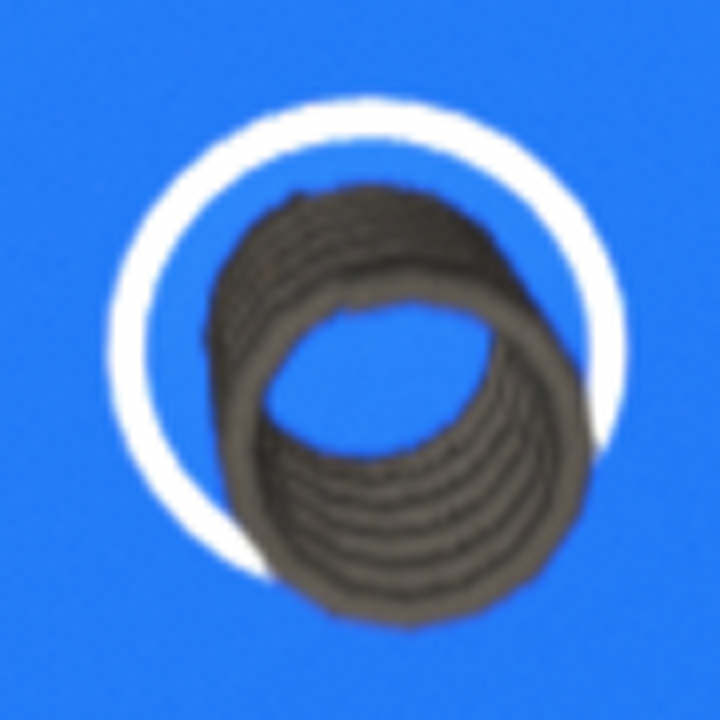

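```bash
python3 - <<'E'
from h import *
print(manip.close_job())
E
```

```text
the job is handed in; nothing more can be done
None
```

I made up both kits and handed the job in at about 34 s, well under the 107 s limit. The arm was clear of everything, with the fingers open.

| Part | Tray and ring | Offset from ring centre |
|---|---|---|
| Bright gear | blue, large | about 0.5 mm |
| Ball bearing | blue, medium | about 0.2 mm |
| Coil spring | blue, small | base about 1 mm, still standing with its lean |
| Dark piston | orange, large | about 1 mm |
| Dark gear | orange, small | within about 3 mm |

**Dark gear:** the last view put it 3 mm off, but it was an oblique look at the edge of the frame. The arm's position at release and the scene camera both put it within about 1 mm.

**Light piston and grease tin:** I didn't touch them, and the last pictures show them where they were.

**Joint limit:** on the first grasp the wrist came close to a joint limit (joint 7 at -2.65 of -2.66). I turned the gripper half a turn after that and saw no contact force above about 10 N in the readings.

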